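Draw the knock-out bar from a half-open tool drawer

ROBOT

A 6-joint arm with a two-finger parallel gripper is mounted at the origin on a cart in front of the work surface, level with it; the furniture and walls round the work are solid. World frame = base frame: x ahead of the robot, y to its left, z up, the work surface at z = 0. Lengths are in m, angles in rad, forces in N, time in s.
With the tool pointing down it reaches from about 0.35 to 0.95 m from the base axis. Payload 17.4 kg.
Tool frame: the origin (TCP) lies midway between the tips of the shut fingers; the grasp point (between the pads) lies 19 mm behind it; z points along the fingers, y is the direction in which the jaws open and shut (so a half turn about z gives the same grasp; the last joint's range is limited). The gripper opens to 93 mm and grips with 3 to 60 N. Pads are 15 mm wide; open, the fingers measure 128 mm over their backs; the gripper's body (75 mm by 188 mm) begins 65 mm behind the grasp point.
Start: joints at [-1.213, 0.116, 1.442, -0, 1.584, -0.038], TCP at [0.26, -0.623, 0.219] pointing down, gripper open.
Joint ranges: [-2.83, 2.83], [-0.83, 2.19], [0.07, 2.5], [-1.14, 4.28], [0.01, 3], [-2.97, 2.97]. Speed limits (rad/s): [1.89, 1.89, 2.22, 3.14, 3.14, 3.14].

INTERFACE

Orientations are given as a rotation vector (axis times angle).
In Python, from station import monitor, grab_frame, job, nets gives the robot as it stands.
- The arm moves only by the tool arm_command, never from a script. Its arguments are lists of equal length, an entry for each row: "grip": the closure, from 0 (fully open) to 1 (shut); "translation": the shift along the world's x, y, z each as a share of 0.2 m, from -1 to 1, a list of three; "spin": the turn about the world's z as a share of 120 degrees, from -1 to 1. In form: {"grip": [grip, ...], "translation": [[dx, dy, dz], ...], "spin": [spin, ...]}. A call has exactly 10 rows; each row is the pose to reach, as a shift and turn from the pose commanded when the call began; what a row does not reach only later rows make up. A row lasts 1/8 s, in which the tool goes at most 62.5 mm and 10.7 degrees, less where a joint would pass 70% of its speed; a pose out of reach is approached as far as the arm can. A call with a number of a shift or a turn outside -1 to 1 is refused whole. A call with a gripper value outside its range is refused whole. The fingers move at their own pace and stop on an object; the grip force is fixed at half the most. Time passes only in rows, so rows that repeat a pose let the fingers close, or fill a call up. It gives the time, the measured TCP pose, the force and the opening at its end, in the units of the state.
- monitor.get_obs(): the state, without advancing time (a new reading comes with each control period).
- grab_frame(name): name is "scene" or "top" or "wrist"; returns a dict with "img" (384x512x3 uint8, blue, green, red), "intrinsics" (3x3 intrinsics, pixels), "extrinsics" (4x4, takes a point from camera to world coordinates). Camera axes: x right, y up, looking along -z (the intrinsics and any distortion apply to the point x, -y, -z); pixel columns grow to the right and rows downward; lengths in m; the calibration is good to about 2 mm. A picture is of the moment at which its call begins. There is no depth.
- job.sign_off(): hands the job in, once; it reports no verdict.
Trained networks look in a picture, given as the dict that the camera call returned (one of the last four; its "shot" number tells which), for a name from the list of things; names that differ only in an ending like _2 or _b are one class to them, and where a whole thing is asked for, a point or a joint stands for the part that bears it (a point fixed in the world has none). Each returns a list of dicts, best first, with "p" (0 to 1); they miss things now and then, are a little off and sometimes report something else, mostly with a low value. They report only what shows in the picture. A call takes as long as a camera call.
- nets.search_frame(query, picture): "uv" ([column, row] in pixels, amid what is visible of it).
- nets.masks_of(query, picture): "region" (384x512 bool, what is visible of it) and "uv" ([column, row] in pixels, amid what is visible of it).
- nets.spot_point(query, picture): "uv" ([column, row] in pixels: a listed point, or the origin of a listed thing).
The state is a dict: "t": time; "joint_positions": joint angles; "dq": joint speeds; "tau": joint torques, N m; "tcp_pos": TCP position; "eef_rot": TCP orientation; "ft_force": force on the tool from outside, world axes, zero at the start; "wrist_torque": the same for the moment, N m; "width": finger opening in m.
Only numpy, scipy, OpenCV 4.12 (cv2) and the standard library are available. Lean on these libraries where they do the work, as an engineer would, in place of code of your own. Each camera call takes 0.05 s, during which the arm holds its last target.

TASK

Fetch the steel knock-out bar, ready for freeing the centre from the lathe's headstock: the chest's upper drawer opens no farther, so lift the bar's front end over the drawer front and draw it out endwise from under the chest's top. Lay it flat and lengthwise on the black rubber mat, all of it on the mat, without dropping it, and push the drawer fully shut. Leave the other things on the bench where they are.

Things in the scene. Friction and masses are not known exactly. Their poses are not given: they have to be found in the camera images.
- knockout_bar: the bar to fetch: straight round steel bar with a brass tip at its front end, 17 mm thick, 224 mm long, about 0.19 kg, lying on the floor of the open drawer, pointing roughly along the drawer's travel, its rear 80 to 105 mm under the chest's top. Origin: middle of its underside; its y axis runs along its length (-y to the end at the drawer front, +y to the end under the chest's top), z up. It does not roll.
- bar_front (a point): point on the bar's centre line at the end that lies nearest the drawer front (112 mm from the middle, 8.5 mm above the underside)
- bar_back (a point): point on the bar's centre line at the other end, the one under the chest's top
- chest: fixed dark wooden chest with pale drawer fronts, 290 mm deep (x), 224 mm wide (y), 120 mm high, two shallow drawers, on the right of the bench. Origin: centre of its underside; its front looks along its own -x, front face at x = -145 mm. The lower drawer is shut and does not move. A brown sanding block, 24 mm high, stands on the rear of the top.
- drawer (a joint): how far the upper drawer stands open, m: 0 = shut (front flush with the chest), grows along the chest's -x; starts at 0.155 to 0.17, stop at 0.175. It slides stiffly (about 2 N) and stays where left. Inside 258 mm long, 180 mm wide, floor 70 mm above the bench, walls 36.5 mm above the floor. A thin red offcut lies along one side, 74 mm from the middle.
- drawer_lip (a point): on the upper drawer: middle of the top edge of its front, at the bottom of the 130 mm wide finger scoop, 98 mm above the bench (28 mm above the drawer's floor); beside the scoop it is 10 mm higher. The front is 14 mm thick (7 mm either side) and reaches down to 65 mm above the bench. Axes as the chest's. Push on the front face to shut the drawer.
- mat: fixed black rubber mat 150 mm (its x) by 300 mm (its y), 4 mm thick, flat on the bench in front of the lathe. Origin: centre of its underside.
- drive_centre: bystander: a spare drive centre, small grey steel taper, 25 mm wide, 66 mm high, standing upright on the bench behind the mat. Origin: centre of its underside.
- lathe_spanner: bystander: flat grey open spanner 186 x 46 x 8 mm lying on the bench on the robot's side of the mat. Origin: centre of its underside.
- bottle_stopper: bystander: turned dark wood stopper, 39 mm wide, 80 mm high, standing on the bench left of the mat. Origin: centre of its underside.
- glue_brush: bystander: flat wooden-handled brush 158 x 26 x 10 mm lying on the bench behind the mat. Origin: centre of its underside.
- chest_mouth (a point): middle of the lower front edge of the chest's top board, 110 mm above the bench, 40 mm above the upper drawer's floor. Bar (17 mm) and drawer front (28 mm) together are higher than that, so the bar cannot be lifted out level; with its rear end down on the drawer's floor and tilted by 0.15 to 0.20 rad it clears both.

How it is judged:
By the outcome, as a careful person would: the job done as asked, in the order asked, and still so for the second after the job is handed in, with the robot touching nothing.
It also fails if it takes over 54 s, if anything falls off the work surface, if the arm or the gripper's body presses on something with over 40 N, if the wrist force passes 120 N, or if a joint passes its speed limit or range.

## Working session

There is one attempt and no reset: what is moved stays moved. The work goes in short steps, Python scripts to look and compute and a tool call to move; the robot and the scene stay as the last step left them, time stands still between calls to the robot, and variables do not carry over. Pictures are saved under pics/ and viewed, and the job is handed in when it is done.

Besides the shell and the picture viewer there is one more tool, called after "Emit:" as name([rows], argument=value, ...), one row to a line, values as JSON. arm_command: Moves the arm, as the interface text tells. Its arguments: {"type":"object","properties":{"grip":{"type":"array"},"translation":{"type":"array"},"spin":{"type":"array"}},"required":["grip","translation","spin"]}

```bash
ls; mkdir -p pics
python3 - <<'E'
from station import monitor, grab_frame, job, nets
import cv2
o=monitor.get_obs(); print({k:o[k] for k in ('t','tcp_pos','eef_rot','width','ft_force')})
for n in ('scene','top','wrist'):
    f=grab_frame(n); cv2.imwrite(f'pics/a_{n}.png',f['img']); print(n,f['shot'],f['intrinsics'],f['extrinsics'].round(3) if hasattr(f['extrinsics'],'round') else f['extrinsics'], [k for k in f])
    for q in ('knockout_bar','bar_front','bar_back','chest','drawer_lip','chest_mouth','mat','drive_centre','lathe_spanner','bottle_stopper','glue_brush'):
        r=nets.spot_point(q,f); print(q,[(x['uv'],round(x['p'],2)) for x in r[:2]])
E
```

```text
pics
{'t': 0.0, 'tcp_pos': array([ 0.26014657, -0.62260857,  0.21786633]), 'eef_rot': array([-3.07910533e+00, -6.17417790e-01,  3.41456521e-04]), 'width': 0.09250331089457332, 'ft_force': array([-0.42443319,  0.04534841,  1.07263561])}
scene 1 [[482.05250538   0.         252.73244568]
 [  0.         482.05250538 183.23035526]
 [  0.           0.           1.        ]] [[-0.884  0.257 -0.392 -0.03 ]
 [-0.468 -0.479  0.743  1.206]
 [ 0.003  0.84   0.543  0.859]
 [ 0.     0.     0.     1.   ]] ['img', 'intrinsics', 'extrinsics', 'shot']
knockout_bar [([281.6, 151.5], 0.56)]
bar_front [([265.1, 163.0], 0.47)]
bar_back []
chest [([298.0, 147.4], 0.88), ([301.4, 223.0], 0.3)]
drawer_lip [([265.6, 162.4], 0.95)]
chest_mouth [([287.7, 138.2], 0.84), ([267.6, 160.8], 0.49)]
mat [([218.8, 238.1], 0.59), ([298.4, 148.6], 0.19)]
drive_centre [([229.4, 192.6], 0.48)]
lathe_spanner [([302.8, 223.2], 0.89)]
bottle_stopper [([213.0, 302.9], 0.83)]
glue_brush [([151.1, 270.4], 0.68)]
top 2 [[352.99186129   0.         256.96972563]
 [  0.         352.99186129 195.21415869]
 [  0.           0.         
[... 333 characters left out ...]
p [([282.6, 189.8], 0.67)]
chest_mouth [([335.1, 188.7], 0.63)]
mat [([197.2, 188.2], 0.57)]
drive_centre [([258.7, 160.4], 0.59)]
lathe_spanner [([245.4, 239.6], 0.71)]
bottle_stopper [([132.8, 220.0], 0.46)]
glue_brush [([143.2, 159.0], 0.59)]
wrist 3 [[265.39727079   0.         253.42241156]
 [  0.         265.39727079 192.05919377]
 [  0.           0.           1.        ]] [[ 0.386  0.893  0.231  0.324]
 [-0.923  0.373  0.098 -0.595]
 [ 0.001 -0.251  0.968  0.384]
 [ 0.     0.     0.     1.   ]] ['img', 'intrinsics', 'extrinsics', 'shot']
knockout_bar []
bar_front []
bar_back []
chest []
drawer_lip []
chest_mouth []
mat []
drive_centre []
lathe_spanner []
bottle_stopper []
glue_brush []
```

View pics/a_scene.png

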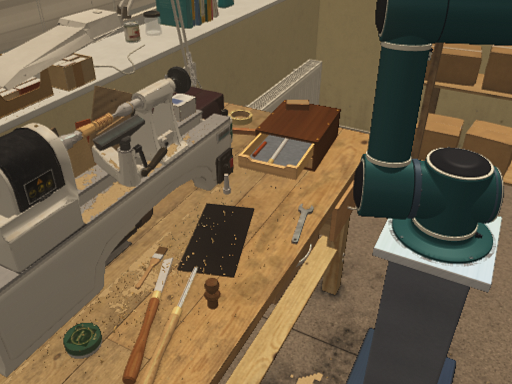

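View pics/a_top.png

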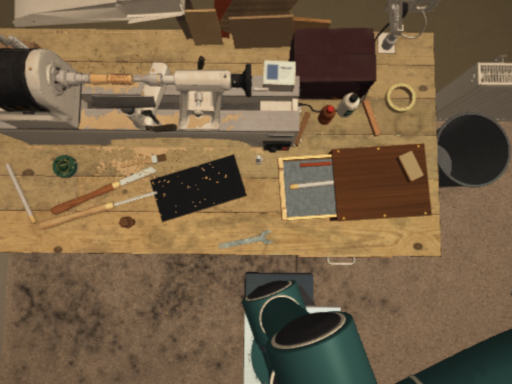

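```bash
cat > h.py <<'E'
import numpy as np
def ray(f,uv):
    K=f['intrinsics'];E=np.array(f['extrinsics']);
    d=np.array([(uv[0]-K[0,2])/K[0,0],-(uv[1]-K[1,2])/K[1,1],-1.]);return E[:3,3],E[:3,:3]@d
def plane(f,uv,z):
    o,d=ray(f,uv);return o+d*(z-o[2])/d[2]
def proj(f,p):
    K=f['intrinsics'];E=np.array(f['extrinsics']);c=E[:3,:3].T@(np.array(p)-E[:3,3])
    return np.array([K[0,2]+K[0,0]*c[0]/-c[2],K[1,2]+K[1,1]*-c[1]/-c[2]])
E
python3 - <<'E'
from station import grab_frame,nets
import cv2,numpy as np
from h import *
for n,(a,b,c,d) in {'scene':(130,60,350,290),'top':(140,130,440,260)}.items():
    f=grab_frame(n);im=f['img'][b:d,a:c]
    s=min(800/(c-a),600/(d-b)); cv2.imwrite(f'pics/b_{n}.png',cv2.resize(im,None,fx=s,fy=s,interpolation=cv2.INTER_CUBIC)); print(n,s)
    Z={'knockout_bar':.0785,'bar_front':.0785,'drawer_lip':.098,'chest':.0,'chest_mouth':.11,'mat':0.002,'lathe_spanner':0,'drive_centre':0,'bottle_stopper':0,'glue_brush':0}
    for q,z in Z.items():
        r=nets.spot_point(q,f); print(q,[(x['uv'],round(x['p'],2),plane(f,x['uv'],z).round(3)) for x in r[:2]])
    for q,z in (('knockout_bar',.0785),('mat',.004)):
        for m in nets.masks_of(q,f)[:1]:
            cnt=np.argwhere(m['region'])[:,::-1].astype(np.float32)
            P=np.array([plane(f,u,z)[:2] for u in cnt],np.float32)
            print(q,m['p'],len(cnt),cv2.minAreaRect(P), cv2.boxPoints(cv2.minAreaRect(P)).round(3).tolist())
E
```

```text
scene 2.608695652173913
knockout_bar [([280.0, 151.8], 0.68, array([ 0.543, -0.074,  0.079])), ([289.0, 139.3], 0.38, array([ 0.553, -0.17 ,  0.078]))]
bar_front [([266.5, 163.4], 0.43, array([0.549, 0.015, 0.079]))]
drawer_lip [([264.5, 161.7], 0.79, array([0.544, 0.038, 0.098])), ([279.1, 151.5], 0.22, array([ 0.532, -0.043,  0.098]))]
chest [([297.4, 147.4], 0.86, array([ 0.558, -0.264,  0.   ])), ([267.3, 162.2], 0.74, array([ 0.608, -0.114,  0.   ]))]
chest_mouth [([287.3, 139.7], 0.6, array([ 0.534, -0.109,  0.11 ]))]
mat [([220.8, 237.5], 0.62, array([0.536, 0.322, 0.002]))]
lathe_spanner [([301.9, 223.7], 0.61, array([0.362, 0.155, 0.   ]))]
drive_centre [([228.1, 191.7], 0.42, array([0.635, 0.112, 0.   ]))]
bottle_stopper [([214.7, 305.1], 0.56, array([0.421, 0.541, 0.   ]))]
glue_brush []
mat 0.88 3751 ((0.5413773059844971, 0.3239540159702301), (0.15477792918682098, 0.30624082684516907), 18.138620376586914) [[0.41999998688697815, 0.4449999928474426], [0.515999972820282, 0.15399999916553497], [0.6629999876022339, 0.2029999941587448], [0.5669999718666077, 0.49399998784065247]
[... 806 characters left out ...]
58.5], 0.74, array([0.643, 0.514, 0.   ])), ([198.0, 191.2], 0.27, array([0.533, 0.32 , 0.   ]))]
knockout_bar 0.44 189 ((0.5486565828323364, -0.051356397569179535), (0.017165791243314743, 0.13871736824512482), 5.5453362464904785) [[0.5329999923706055, 0.017000000923871994], [0.546999990940094, -0.12099999934434891], [0.5640000104904175, -0.11999999731779099], [0.550000011920929, 0.01899999938905239]]
mat 0.71 9142 ((0.5646101236343384, -0.20926907658576965), (0.24753528833389282, 0.5109888911247253), 3.955275058746338) [[0.42399999499320984, 0.03700000047683716], [0.45899999141693115, -0.4729999899864197], [0.7059999704360962, -0.4560000002384186], [0.6700000166893005, 0.05400000140070915]]
```

View pics/b_top.png

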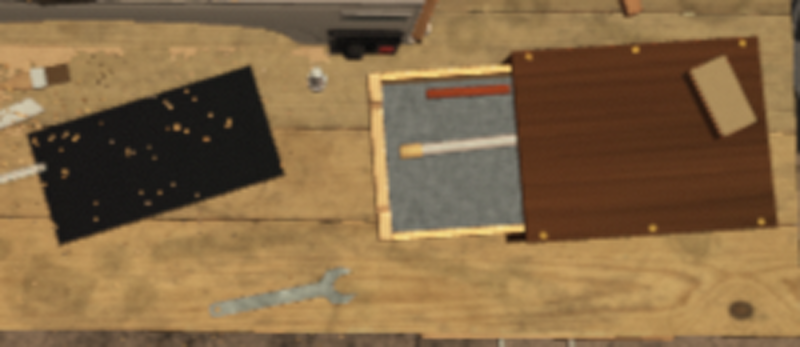

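View pics/b_scene.png

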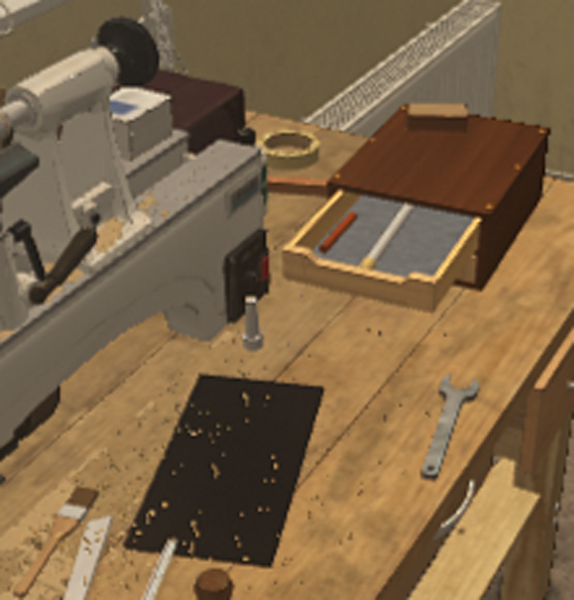

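Emit:
arm_command([
  [0.05, 0.1, 0],
  [0.1, 0.2, 0],
  [0.15, 0.3, 0],
  [0.2, 0.4, 0],
  [0.25, 0.5, 0],
  [0.3, 0.6, 0],
  [0.35, 0.7, 0],
  [0.4, 0.8, 0],
  [0.45, 0.9, 0],
  [0.5, 1, 0],
], grip=[0, 0, 0, 0, 0, 0, 0, 0, 0, 0], spin=[0.02, 0.04, 0.06, 0.08, 0.1, 0.12, 0.14, 0.16, 0.18, 0.2])

```text
t: 4.35
tcp_pos: [0.3609, -0.4215, 0.2187]
eef_rot: [2.883, 1.249, 0.0]
ft_force: [0.2, 0.4, 0.7]
width: 0.0928
```

Emit:
arm_command([
  [0.05, 0.1, 0],
  [0.1, 0.2, 0],
  [0.15, 0.3, 0],
  [0.2, 0.4, 0],
  [0.25, 0.5, 0],
  [0.3, 0.6, 0],
  [0.35, 0.7, 0],
  [0.4, 0.8, 0],
  [0.45, 0.9, 0],
  [0.5, 1, 0],
], grip=[0, 0, 0, 0, 0, 0, 0, 0, 0, 0], spin=[0.02, 0.04, 0.06, 0.08, 0.1, 0.12, 0.14, 0.16, 0.18, 0.2])

```text
t: 5.6
tcp_pos: [0.4606, -0.2214, 0.2187]
eef_rot: [2.56, 1.821, 0.0]
ft_force: [0.4, -0.9, -0.2]
width: 0.0933
```

Emit:
arm_command([
  [0.05, 0.1, 0],
  [0.1, 0.2, 0],
  [0.15, 0.3, 0],
  [0.2, 0.4, 0],
  [0.25, 0.5, 0],
  [0.3, 0.6, 0],
  [0.35, 0.7, 0],
  [0.4, 0.8, 0],
  [0.41, 0.95, 0],
  [0.41, 1, 0],
], grip=[0.1, 0.2, 0.3, 0.4, 0.45, 0.45, 0.45, 0.45, 0.45, 0.45], spin=[0.02, 0.04, 0.06, 0.08, 0.1, 0.12, 0.14, 0.16, 0.18, 0.207])

```text
t: 6.85
tcp_pos: [0.5421, -0.0208, 0.2186]
eef_rot: [-2.107, -2.33, -0.0]
ft_force: [0.3, -0.8, 0.7]
width: 0.0515
```

Run:
```python
from station import grab_frame,nets,monitor
import cv2,numpy as np
from h import *
print(monitor.get_obs()['tcp_pos'],monitor.get_obs()['eef_rot'])
f=grab_frame('wrist');cv2.imwrite('pics/c_w.png',cv2.resize(f['img'],(800,600)))
np.save('fw.npy',f,allow_pickle=True)
for q,z in {'bar_front':.0785,'drawer_lip':.098,'chest_mouth':.11}.items():
    r=nets.spot_point(q,f); print(q,[(x['uv'],round(x['p'],2),plane(f,x['uv'],z).round(4)) for x in r[:2]])
for q,z in (('knockout_bar',.0785),):
    for m in nets.masks_of(q,f)[:1]:
            cnt=np.argwhere(m['region'])[:,::-1].astype(np.float32)
            P=np.array([plane(f,u,z)[:2] for u in cnt],np.float32)
            print(q,m['p'],len(cnt),cv2.minAreaRect(P), cv2.boxPoints(cv2.minAreaRect(P)).round(3).tolist())
            im=f['img'].copy(); im[m['region']]=(0,0,255); cv2.imwrite('pics/c_wm.png',cv2.resize(im,(800,600)))
```

```text
[ 0.54212125 -0.02077298  0.21857626] [-2.10686577e+00 -2.33001833e+00 -7.06985708e-05]
bar_front [([255.2, 152.5], 0.9, array([0.5408, 0.0173, 0.0785]))]
drawer_lip [([252.1, 128.4], 0.86, array([0.5346, 0.044 , 0.098 ]))]
chest_mouth [([248.3, 271.1], 0.93, array([ 0.5462, -0.1157,  0.11  ]))]
knockout_bar 0.82 1322 ((0.5489394664764404, -0.04997250437736511), (0.01633685640990734, 0.13672387599945068), 6.282168865203857) [[0.5329999923706055, 0.017000000923871994], [0.5479999780654907, -0.11900000274181366], [0.5649999976158142, -0.11699999868869781], [0.550000011920929, 0.01899999938905239]]
```

View pics/c_w.png

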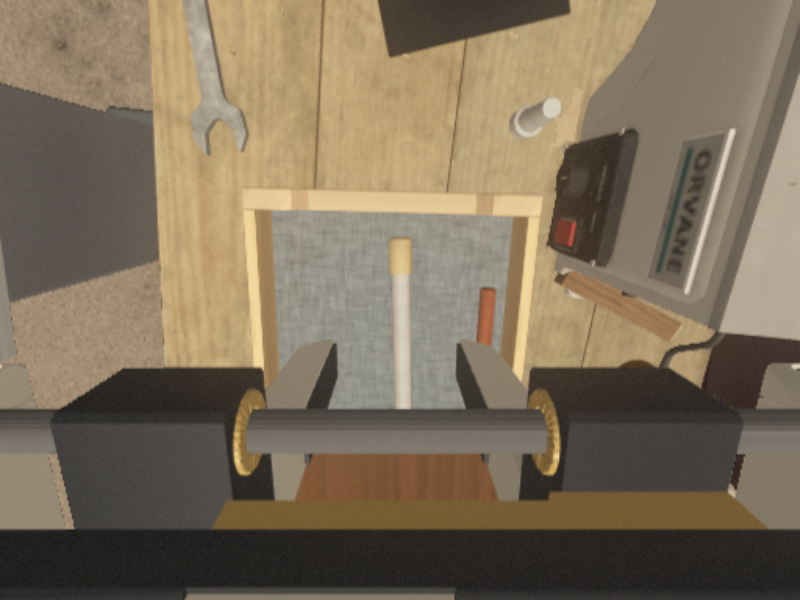

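View pics/c_wm.png

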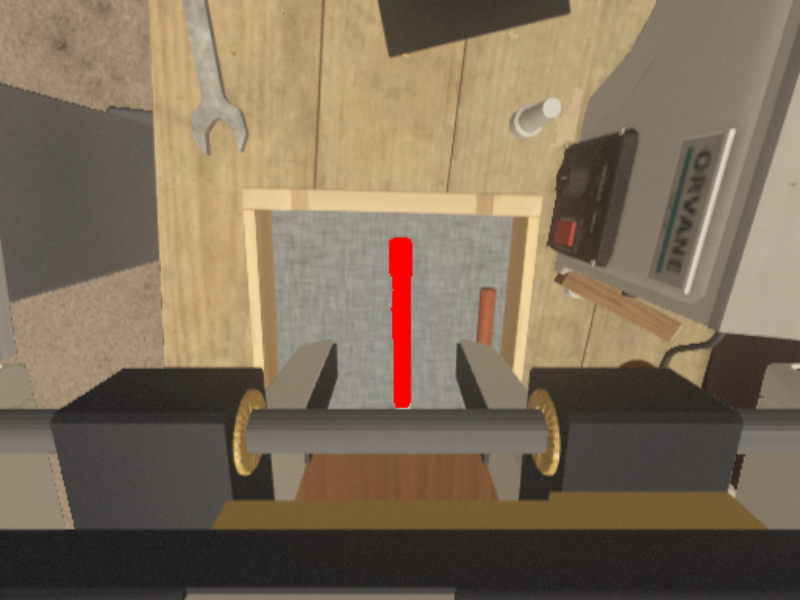

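Emit:
arm_command([
  [0, 0.03, -0.1],
  [0.005, 0.06, -0.22],
  [0.005, 0.09, -0.34],
  [0.005, 0.09, -0.45],
  [0.005, 0.09, -0.55],
  [0.005, 0.09, -0.62],
  [0.005, 0.09, -0.68],
  [0.005, 0.09, -0.71],
  [0.005, 0.09, -0.73],
  [0.005, 0.09, -0.73],
], grip=[0.45, 0.45, 0.45, 0.45, 0.45, 0.45, 0.45, 0.45, 0.45, 0.45], spin=[0, 0, 0, 0, 0, 0, 0, 0, 0, 0])

```text
t: 8.35
tcp_pos: [0.5433, -0.0048, 0.0728]
eef_rot: [2.112, 2.326, 0.0]
ft_force: [-1.0, 0.2, -0.2]
width: 0.0512
```

Run:
```python
from station import grab_frame,nets,monitor
import cv2
for n in ('wrist','scene'):
    f=grab_frame(n);im=f['img']
    if n=='scene': im=im[60:230,180:380]
    cv2.imwrite(f'pics/d_{n}.png',cv2.resize(im,(640,int(640*im.shape[0]/im.shape[1])),interpolation=cv2.INTER_CUBIC))
```

```text
(no output)
```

View pics/d_wrist.png

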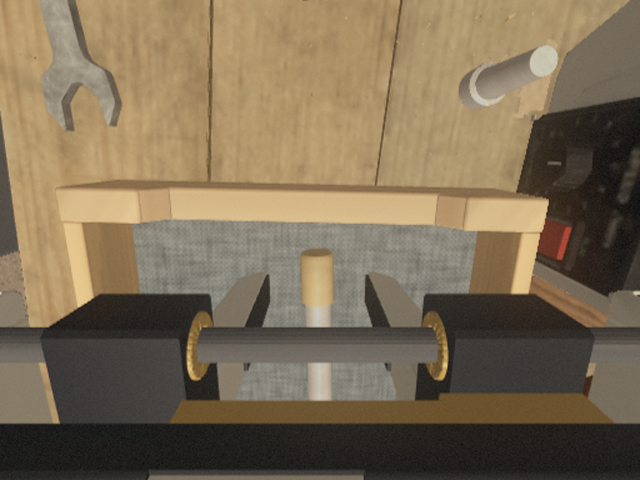

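View pics/d_scene.png

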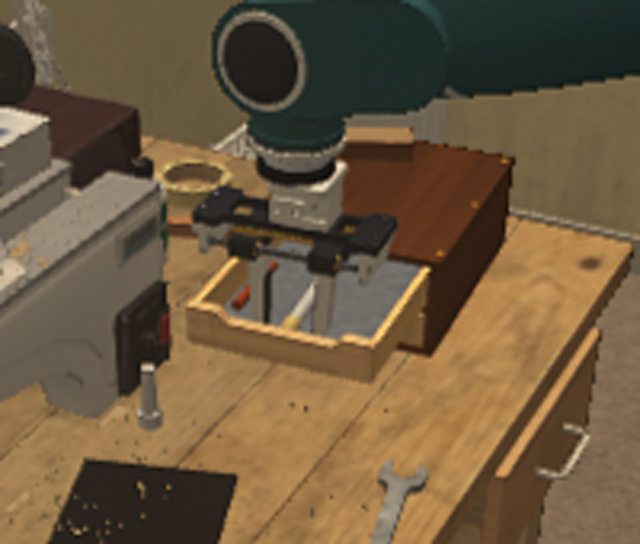

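Emit:
arm_command([
  [0, 0, 0],
  [0, 0, 0],
  [0, 0, 0],
  [0, 0, 0],
  [0, 0, 0],
  [0, 0, 0],
  [0, 0, 0],
  [0, 0, 0.01],
  [0, 0, 0.02],
  [0, 0, 0.03],
], grip=[1, 1, 1, 1, 1, 1, 1, 1, 1, 1], spin=[0, 0, 0, 0, 0, 0, 0, 0, 0, 0])

```text
t: 9.7
tcp_pos: [0.5432, -0.0048, 0.0787]
eef_rot: [-2.112, -2.326, 0.0]
ft_force: [0.8, -1.3, -1.1]
width: 0.0171
```

Emit:
arm_command([
  [0, 0, 0.01],
  [0, 0, 0.02],
  [0, 0, 0.03],
  [0, 0, 0.04],
  [0, 0, 0.05],
  [0, 0, 0.06],
  [0, 0, 0.06],
  [0, 0, 0.06],
  [0, 0, 0.06],
  [0, 0, 0.06],
], grip=[1, 1, 1, 1, 1, 1, 1, 1, 1, 1], spin=[0, 0, 0, 0, 0, 0, 0, 0, 0, 0])

```text
t: 10.95
tcp_pos: [0.5432, -0.0049, 0.0906]
eef_rot: [-2.112, -2.326, 0.0]
ft_force: [-0.3, 0.6, -1.2]
width: 0.0163
```

```bash
cat > look.py <<'E'
import sys
from station import grab_frame,monitor
import cv2
o=monitor.get_obs();print(o['t'],o['tcp_pos'].round(4),o['ft_force'].round(2),o['wrist_torque'].round(3),o['width'])
tag=sys.argv[1]
for a in sys.argv[2:]:
    n,*r=a.split(',');f=grab_frame(n);im=f['img']
    if r: x0,y0,x1,y1=map(int,r);im=im[y0:y1,x0:x1]
    s=min(800/im.shape[1],600/im.shape[0]);cv2.imwrite(f'pics/{tag}_{n}.png',cv2.resize(im,None,fx=s,fy=s,interpolation=cv2.INTER_CUBIC))
E
python3 look.py e wrist scene,230,110,340,190
```

```text
10.95 [ 0.5432 -0.0049  0.0906] [-0.32  0.58 -1.21] [ 0.143 -0.079 -0.016] 0.016270166008660037
```

View pics/e_wrist.png

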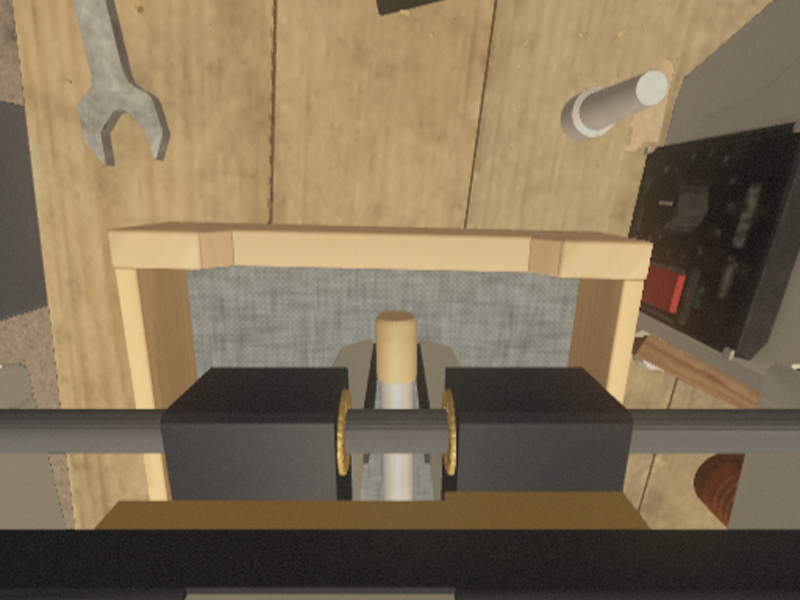

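View pics/e_scene.png

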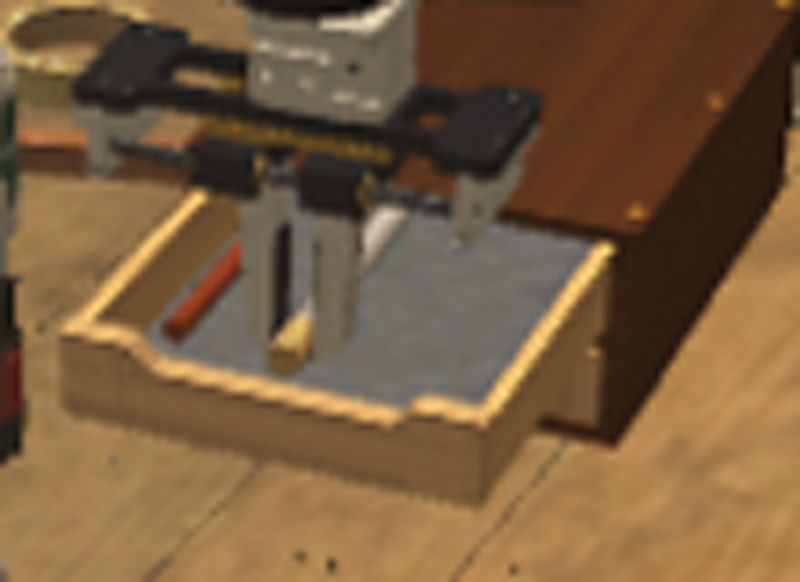

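Emit:
arm_command([
  [0, 0, 0.01],
  [0, 0, 0.02],
  [0, 0, 0.03],
  [0, 0, 0.04],
  [0, 0, 0.05],
  [0, 0, 0.06],
  [0, 0, 0.06],
  [0, 0, 0.06],
  [0, 0, 0.06],
  [0, 0, 0.06],
], grip=[1, 1, 1, 1, 1, 1, 1, 1, 1, 1], spin=[0, 0, 0, 0, 0, 0, 0, 0, 0, 0])

```text
t: 12.3
tcp_pos: [0.5432, -0.0048, 0.1026]
eef_rot: [-2.112, -2.326, 0.0]
ft_force: [-0.4, 0.4, -1.6]
width: 0.0168
```

```bash
python3 look.py f wrist scene,230,110,340,190
```

```text
12.3 [ 0.5432 -0.0048  0.1026] [-0.36  0.43 -1.57] [ 0.196 -0.142  0.045] 0.016756715397126747
```

View pics/f_wrist.png

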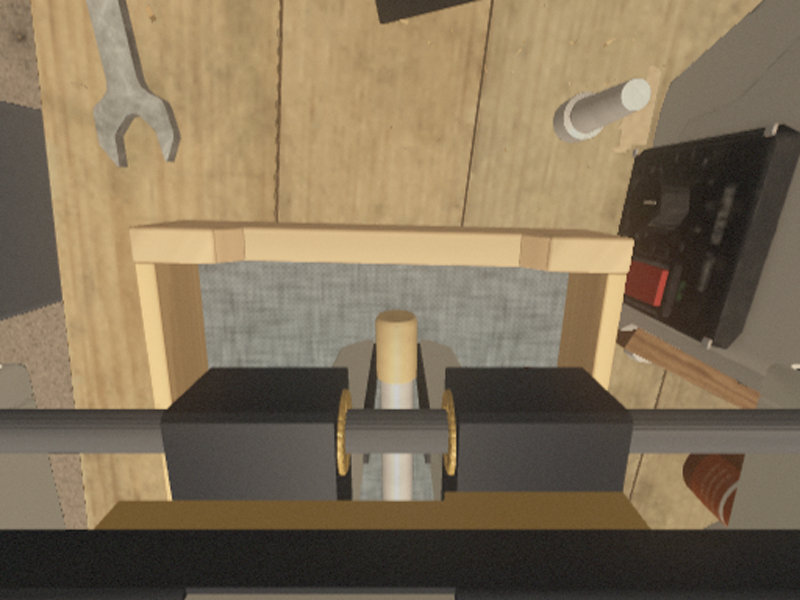

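View pics/f_scene.png

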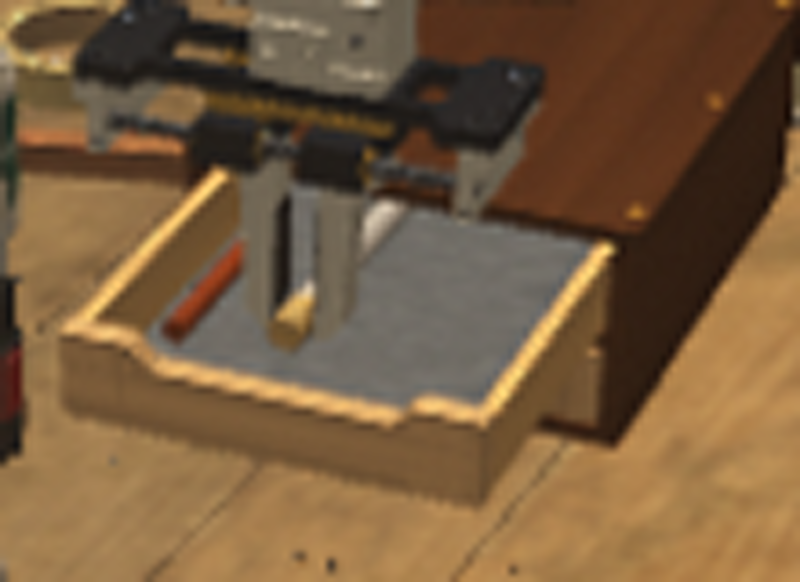

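```bash
cat > ov.py <<'E'
import sys
from station import grab_frame,monitor
import cv2,numpy as np
from h import *
o=monitor.get_obs();t=o['tcp_pos'];f=grab_frame('scene');im=f['img']
x0,y0,x1,y1=250,115,310,165;s=13
big=cv2.resize(im[y0:y1,x0:x1],None,fx=s,fy=s,interpolation=cv2.INTER_CUBIC)
raw=big.copy()
yaw=np.radians(5.9);u=np.array([-np.sin(yaw),np.cos(yaw),0])
G=t+[0,0,.0057]
for th,c in ((0,(0,0,255)),(float(sys.argv[2]),(0,255,0))):
    d=u*np.cos(th)+np.array([0,0,np.sin(th)])
    # silhouette: offset perpendicular to view and axis
    v=G-f['extrinsics'][:3,3];n=np.cross(d,v);n/=np.linalg.norm(n)
    for sg in(-1,1):
        p=[proj(f,G+d*a+n*sg*.0085) for a in(.022,-.13)]
        p=[((q-[x0,y0]+.5)*s).astype(int) for q in p]
        cv2.line(big,tuple(map(int,p[0])),tuple(map(int,p[1])),c,1)
cv2.imwrite(f'pics/{sys.argv[1]}.png',np.vstack([big[:300],raw[:300]]) if 0 else big)
cv2.imwrite(f'pics/{sys.argv[1]}_r.png',raw)
E
python3 ov.py ov1 0.149
```

```text
(no output)
```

View pics/ov1.png

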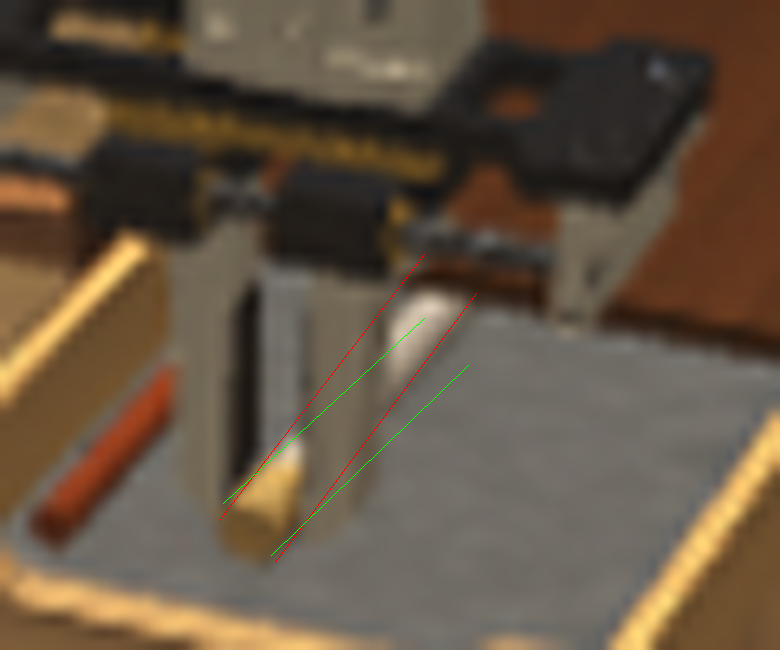

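Emit:
arm_command([
  [0, 0, 0.01],
  [0, 0, 0.015],
  [0, 0, 0.02],
  [0, 0, 0.025],
  [0, 0, 0.03],
  [0, 0, 0.035],
  [0, 0, 0.04],
  [0, 0, 0.04],
  [0, 0, 0.04],
  [0, 0, 0.04],
], grip=[1, 1, 1, 1, 1, 1, 1, 1, 1, 1], spin=[0, 0, 0, 0, 0, 0, 0, 0, 0, 0])

```text
t: 13.7
tcp_pos: [0.5432, -0.0048, 0.1106]
eef_rot: [-2.112, -2.326, 0.0]
ft_force: [1.0, 0.8, -2.6]
width: 0.0169
```

```bash
python3 ov.py ov2 0.13; python3 look.py g wrist
```

```text
13.75 [ 0.5432 -0.0048  0.1106] [ 0.22 -0.37 -2.  ] [ 0.145 -0.139  0.035] 0.0170185842150308
```

View pics/ov2.png

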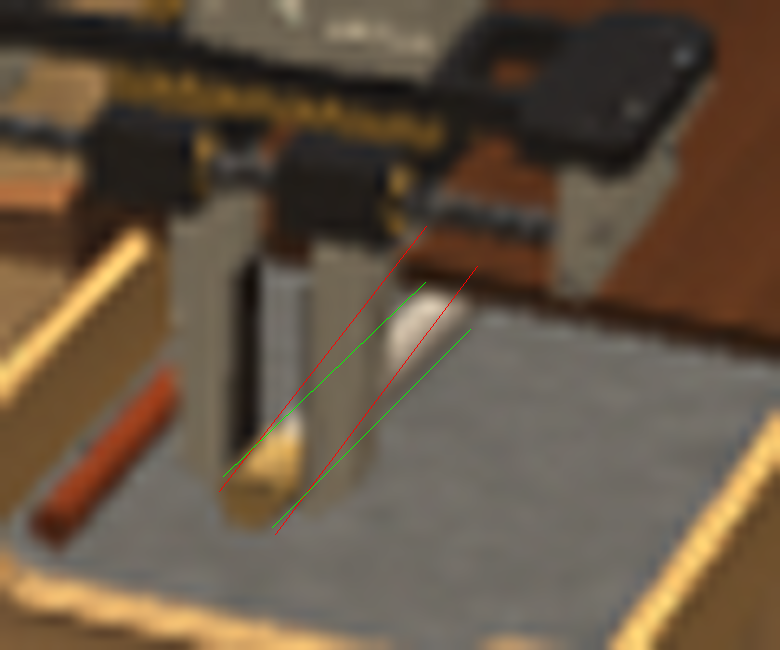

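View pics/g_wrist.png

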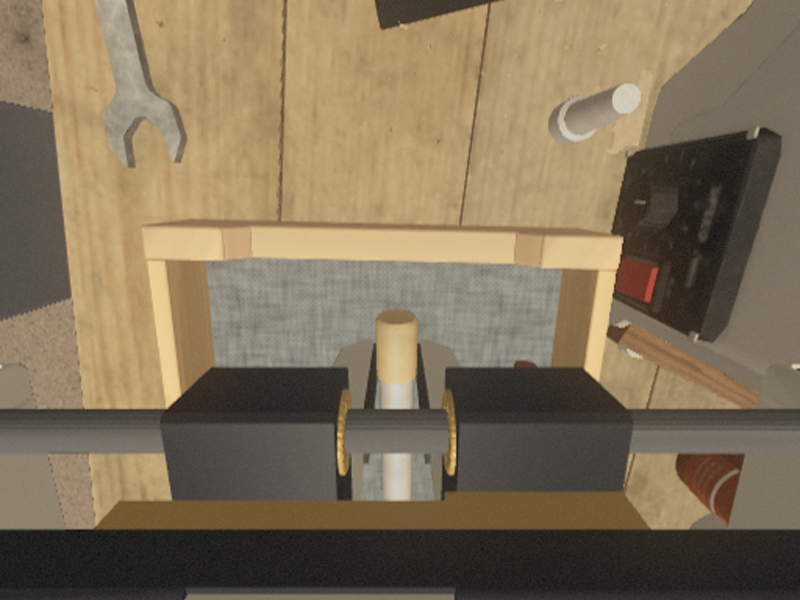

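Emit:
arm_command([
  [0, 0.03, 0],
  [-0.01, 0.08, 0],
  [-0.015, 0.14, 0.002],
  [-0.02, 0.2, 0.004],
  [-0.03, 0.27, 0.006],
  [-0.03, 0.33, 0.008],
  [-0.04, 0.39, 0.01],
  [-0.045, 0.45, 0.012],
  [-0.05, 0.5, 0.014],
  [-0.055, 0.55, 0.015],
], grip=[1, 1, 1, 1, 1, 1, 1, 1, 1, 1], spin=[0, 0, 0, 0, 0, 0, 0, 0, 0, 0])

```text
t: 15.05
tcp_pos: [0.5322, 0.1058, 0.1137]
eef_rot: [2.112, 2.326, -0.0]
ft_force: [-0.7, 0.6, -2.0]
width: 0.017
```

```bash
python3 look.py i wrist scene,200,90,340,195 top,200,130,400,260
```

```text
15.05 [0.5322 0.1058 0.1137] [-0.67  0.59 -1.95] [ 0.143 -0.094  0.037] 0.016966948171620953
```

View pics/i_scene.png

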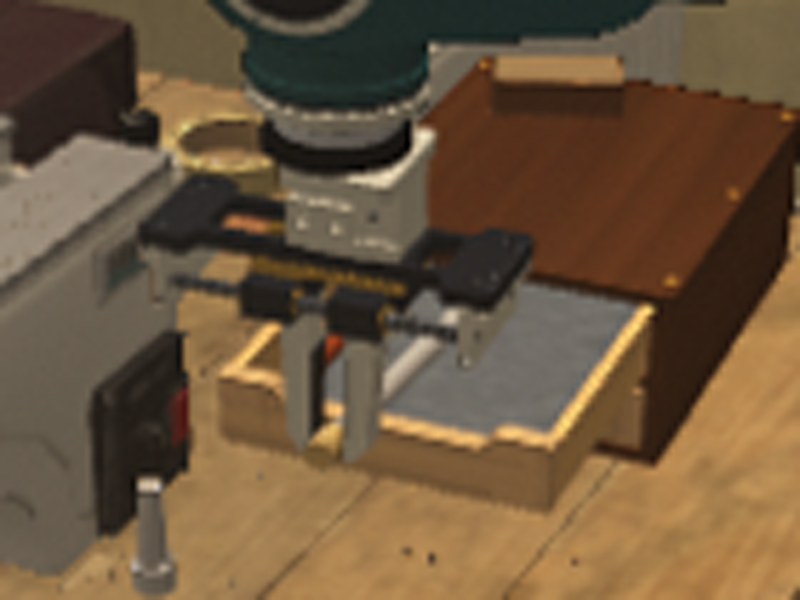

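View pics/i_top.png

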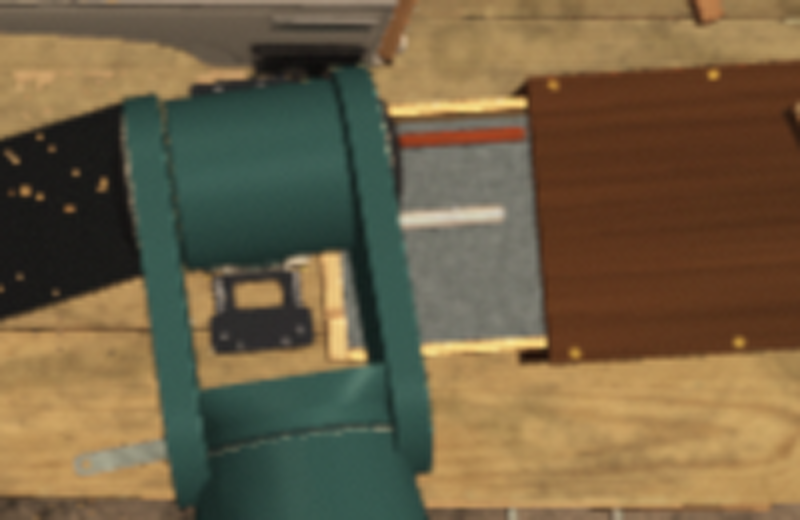

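View pics/i_wrist.png

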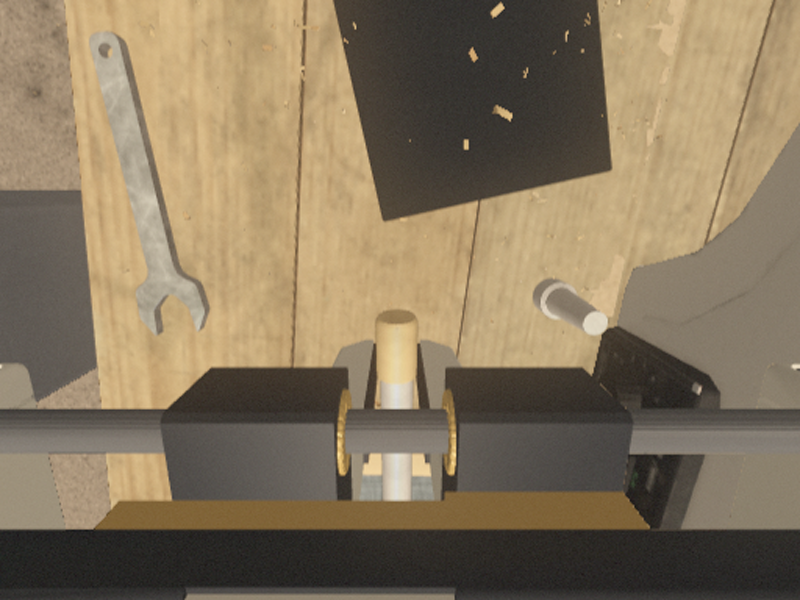

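Emit:
arm_command([
  [0, 0, 0.03],
  [0, 0, 0.09],
  [0, 0, 0.16],
  [0, 0, 0.23],
  [0, 0, 0.3],
  [-0.01, 0.05, 0.33],
  [-0.02, 0.12, 0.33],
  [-0.03, 0.2, 0.33],
  [-0.035, 0.28, 0.33],
  [-0.04, 0.35, 0.33],
], grip=[1, 1, 1, 1, 1, 1, 1, 1, 1, 1], spin=[0, 0, 0, 0, 0, 0.02, 0.04, 0.06, 0.08, 0.103])

```text
t: 16.45
tcp_pos: [0.524, 0.1765, 0.1793]
eef_rot: [-1.844, -2.543, 0.001]
ft_force: [0.2, 0.2, -0.9]
width: 0.0166
```

Run:
```python
from station import grab_frame,nets,monitor
import cv2,numpy as np
from h import *
o=monitor.get_obs();print(o['t'],o['tcp_pos'],o['eef_rot'])
r=o['eef_rot'];print('jaw deg',np.degrees(2*np.arctan2(r[1],r[0]))-90)
for n in('wrist','scene'):
    f=grab_frame(n);cv2.imwrite(f'pics/j_{n}.png',cv2.resize(f['img'],(800,600)))
    np.save(f'j_{n}.npy',f,allow_pickle=True)
    for m in nets.masks_of('mat',f)[:1]:
        c,_=cv2.findContours(m['region'].astype(np.uint8),cv2.RETR_EXTERNAL,cv2.CHAIN_APPROX_NONE)
        c=max(c,key=cv2.contourArea)[:,0]
        a=cv2.approxPolyDP(c.reshape(-1,1,2),4,True)[:,0]
        print(n,m['p'],a.tolist(),[plane(f,u,.004)[:2].round(3).tolist() for u in a])
```

```text
16.45 [0.52398936 0.17651685 0.17933486] [-1.84428569e+00 -2.54286402e+00  5.73566688e-04]
jaw deg -341.9051715593071
wrist 0.72 [[244, 0], [245, 190], [356, 191], [377, 0]] [[0.451, 0.367], [0.519, 0.159], [0.659, 0.203], [0.592, 0.413]]
scene 0.67 [[208, 204], [178, 269], [196, 266], [199, 273], [232, 277], [253, 209]] [[0.652, 0.204], [0.566, 0.484], [0.531, 0.453], [0.51, 0.471], [0.43, 0.444], [0.519, 0.162]]
```

View pics/j_wrist.png

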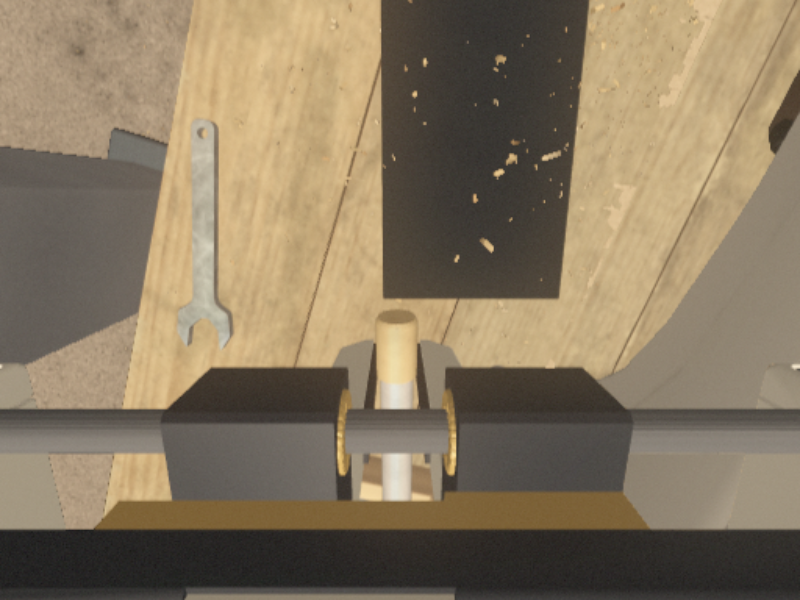

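View pics/j_scene.png

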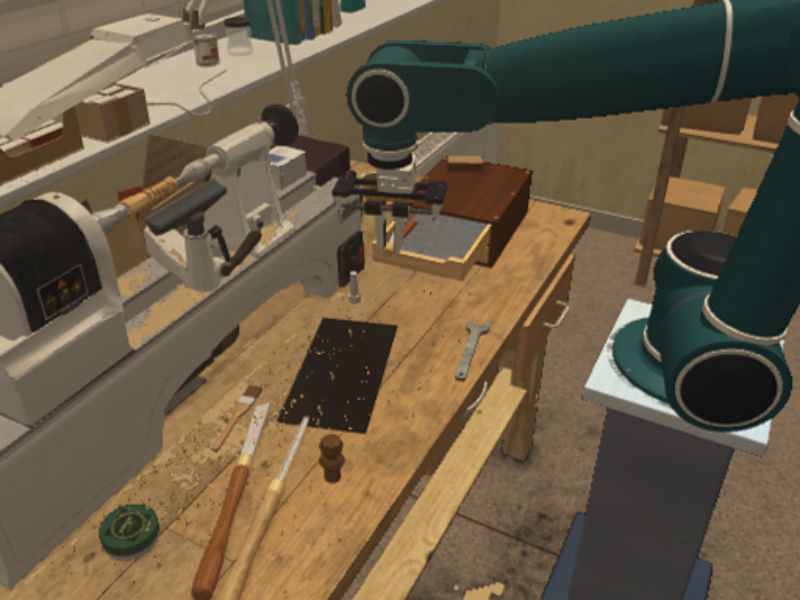

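Emit:
arm_command([
  [0, 0.06, 0],
  [0, 0.16, 0],
  [-0.01, 0.28, 0],
  [-0.01, 0.4, 0],
  [-0.015, 0.52, -0.04],
  [-0.015, 0.64, -0.12],
  [-0.02, 0.76, -0.22],
  [-0.02, 0.86, -0.32],
  [-0.025, 0.94, -0.42],
  [-0.025, 1, -0.5],
], grip=[1, 1, 1, 1, 1, 1, 1, 1, 1, 1], spin=[0, 0, 0, 0, 0, 0, 0, 0, 0, 0])

```text
t: 17.9
tcp_pos: [0.5189, 0.3759, 0.0778]
eef_rot: [-1.849, -2.539, 0.002]
ft_force: [-0.4, 0.1, -0.5]
width: 0.0168
```

Emit:
arm_command([
  [0, 0.04, -0.04],
  [0, 0.08, -0.08],
  [0, 0.085, -0.12],
  [0, 0.085, -0.16],
  [0, 0.085, -0.18],
  [0, 0.085, -0.19],
  [0, 0.085, -0.2],
  [0, 0.085, -0.2],
  [0, 0.085, -0.2],
  [0, 0.085, -0.2],
], grip=[1, 1, 1, 1, 1, 1, 1, 1, 1, 1], spin=[0, 0, 0, 0, 0, 0, 0, 0, 0, 0])

```text
t: 19.15
tcp_pos: [0.5193, 0.3922, 0.0398]
eef_rot: [1.849, 2.54, 0.0]
ft_force: [-0.5, 0.1, -1.9]
width: 0.0166
```

```bash
python3 look.py k wrist scene,150,150,300,300 top,140,130,290,240
```

```text
19.15 [0.5193 0.3922 0.0398] [-0.54  0.12 -1.88] [ 0.102 -0.06  -0.016] 0.016553482179050453
```

View pics/k_scene.png

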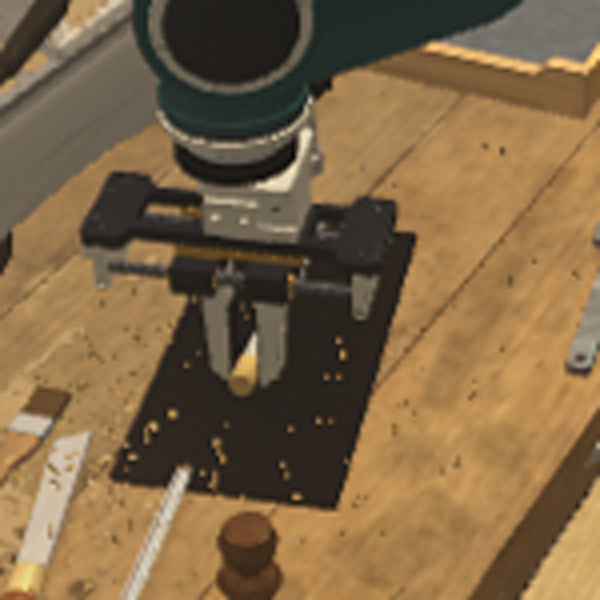

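View pics/k_top.png

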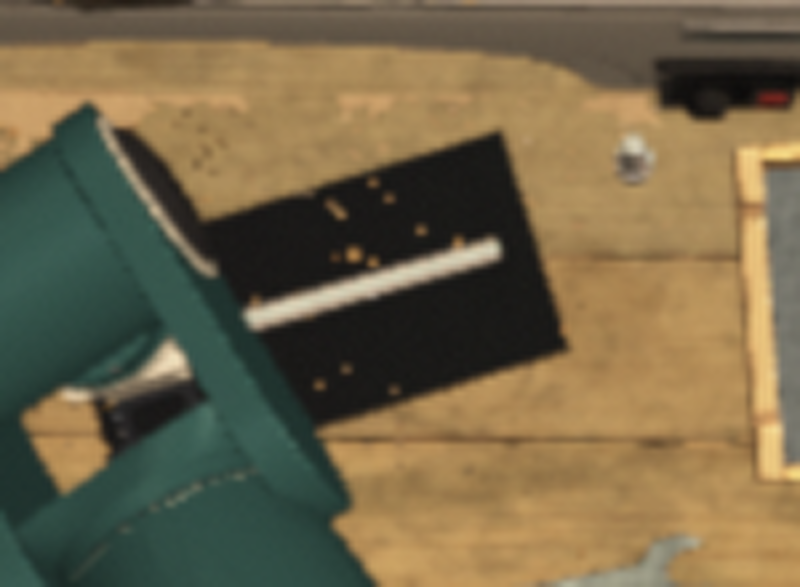

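View pics/k_wrist.png

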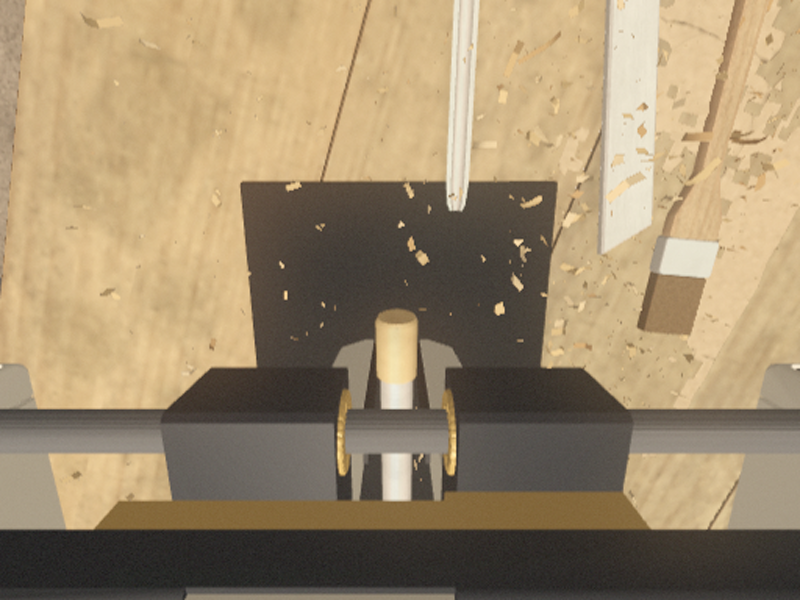

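Emit:
arm_command([
  [0, 0, -0.02],
  [0, 0, -0.04],
  [0, 0, -0.055],
  [0, 0, -0.07],
  [0, 0, -0.085],
  [0, 0, -0.1],
  [0, 0, -0.11],
  [0, 0, -0.12],
  [0, 0, -0.13],
  [0, 0, -0.13],
], grip=[1, 1, 1, 1, 1, 1, 1, 1, 1, 1], spin=[0, 0, 0, 0, 0, 0, 0, 0, 0, 0])

```text
t: 20.55
tcp_pos: [0.5192, 0.3921, 0.0135]
eef_rot: [-1.849, -2.54, 0.0]
ft_force: [-2.5, 1.4, 0.1]
width: 0.0168
```

```bash
python3 look.py l scene,170,180,260,290 wrist
```

```text
20.55 [0.5192 0.3921 0.0135] [-2.49  1.41  0.09] [-0.113 -0.109  0.014] 0.016816094950471407
```

View pics/l_scene.png

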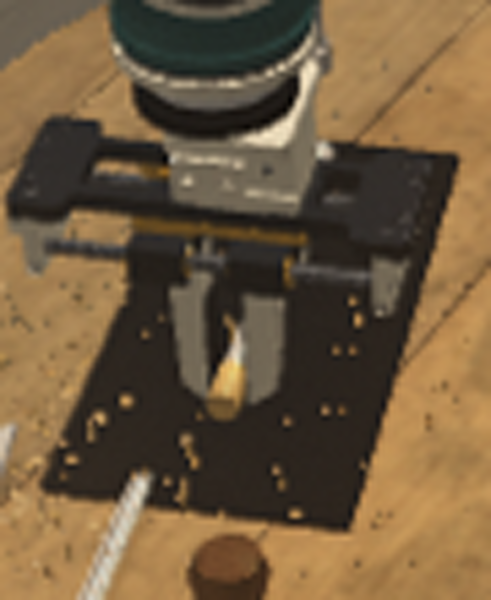

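Emit:
arm_command([
  [0, 0, -0.005],
  [0, 0, -0.01],
  [0, 0, -0.014],
  [0, 0, -0.018],
  [0, 0, -0.022],
  [0, 0, -0.025],
  [0, 0, -0.028],
  [0, 0, -0.031],
  [0, 0, -0.031],
  [0, 0, -0.031],
], grip=[1, 1, 1, 1, 1, 1, 1, 1, 1, 1], spin=[0, 0, 0, 0, 0, 0, 0, 0, 0, 0])

```text
t: 21.9
tcp_pos: [0.5192, 0.3922, 0.0075]
eef_rot: [1.849, 2.54, -0.0]
ft_force: [0.5, 1.9, 0.4]
width: 0.0168
```

```bash
python3 look.py m scene,170,180,260,290 wrist
```

```text
21.9 [0.5192 0.3922 0.0075] [0.46 1.93 0.41] [-0.091 -0.064  0.03 ] 0.01677307811385852
```

View pics/m_scene.png

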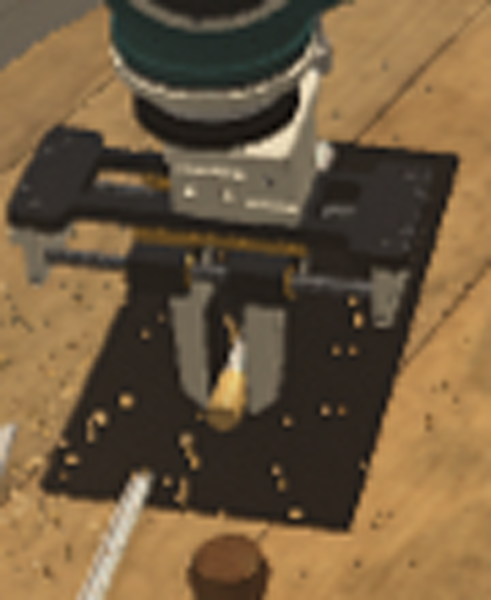

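View pics/m_wrist.png

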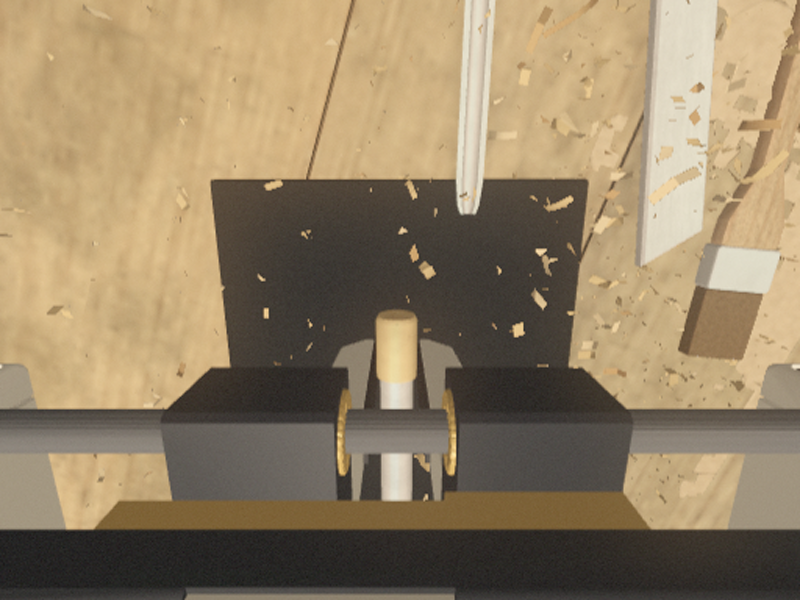

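Emit:
arm_command([
  [0, 0, -0.002],
  [0, 0, -0.004],
  [0, 0, -0.006],
  [0, 0, -0.006],
  [0, 0, -0.006],
  [0, 0, -0.006],
  [0, 0, -0.006],
  [0, 0, -0.006],
  [0, 0, -0.006],
  [0, 0, -0.006],
], grip=[1, 1, 1, 1, 1, 1, 1, 1, 1, 1], spin=[0, 0, 0, 0, 0, 0, 0, 0, 0, 0])

```text
t: 23.25
tcp_pos: [0.5193, 0.3922, 0.0069]
eef_rot: [1.849, 2.54, 0.0]
ft_force: [-2.7, -0.3, 7.5]
width: 0.0168
```

Emit:
arm_command([
  [0, 0, 0.002],
  [0, 0, 0.002],
  [0, 0, 0.002],
  [0, 0, 0.002],
  [0, 0, 0.002],
  [0, 0, 0.002],
  [0, 0, 0.002],
  [0, 0, 0.002],
  [0, 0, 0.002],
  [0, 0, 0.002],
], grip=[0.8, 0.78, 0.75, 0.7, 0.65, 0.6, 0.55, 0.5, 0.5, 0.5], spin=[0, 0, 0, 0, 0, 0, 0, 0, 0, 0])

```text
t: 24.5
tcp_pos: [0.5192, 0.3922, 0.0067]
eef_rot: [1.849, 2.54, 0.0]
ft_force: [0.1, 0.0, -0.7]
width: 0.0467
```

```bash
python3 look.py n wrist scene,170,180,260,290
```

```text
24.5 [0.5192 0.3922 0.0067] [ 0.14  0.03 -0.68] [ 0.028 -0.124  0.009] 0.046700026158123284
```

View pics/n_wrist.png

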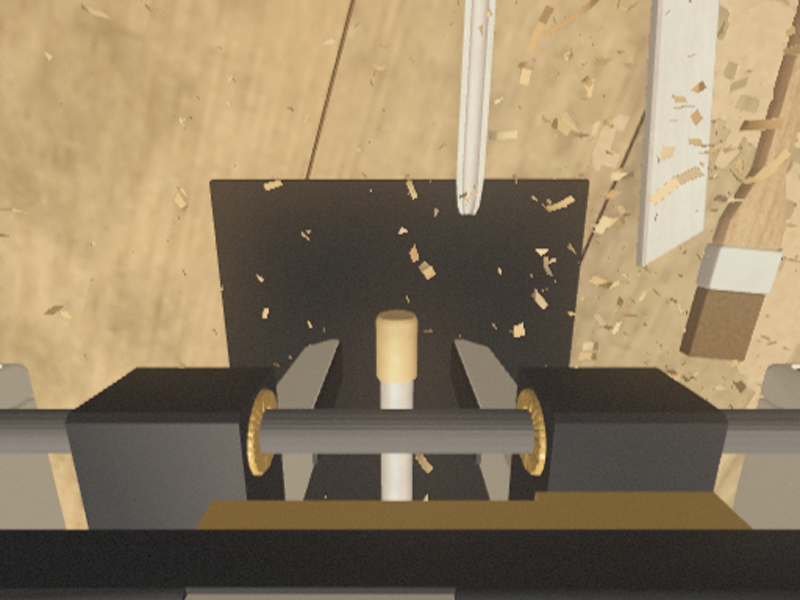

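Emit:
arm_command([
  [0, 0, 0.06],
  [0, 0, 0.18],
  [0, 0, 0.32],
  [0, 0, 0.48],
  [0, 0, 0.62],
  [0, 0, 0.72],
  [0.01, -0.08, 0.75],
  [0.03, -0.2, 0.75],
  [0.04, -0.36, 0.75],
  [0.05, -0.52, 0.75],
], grip=[0.5, 0.5, 0.5, 0.5, 0.5, 0.6, 0.8, 1, 1, 1], spin=[0, 0, 0, 0, 0, 0, -0.02, -0.05, -0.08, -0.114])

```text
t: 25.85
tcp_pos: [0.5289, 0.2855, 0.1552]
eef_rot: [-2.145, -2.295, 0.003]
ft_force: [0.6, 0.7, -0.3]
width: 0.0026
```

Emit:
arm_command([
  [0, -0.16, 0],
  [0.01, -0.36, 0],
  [0.02, -0.56, 0],
  [0.025, -0.72, 0],
  [0.03, -0.84, 0],
  [0.03, -0.9, -0.05],
  [0.03, -0.9, -0.15],
  [0.03, -0.9, -0.22],
  [0.03, -0.9, -0.22],
  [0.03, -0.9, -0.22],
], grip=[1, 1, 1, 1, 1, 1, 1, 1, 1, 1], spin=[0, 0, 0, 0, 0, 0, 0, 0, 0, 0])

```text
t: 27.1
tcp_pos: [0.5353, 0.1087, 0.1128]
eef_rot: [2.138, 2.302, 0.0]
ft_force: [-0.6, 0.1, -0.0]
width: 0.0006
```

```bash
python3 look.py p wrist scene,170,90,340,290 top,140,130,440,260
python3 - <<'E'
from station import grab_frame,nets,monitor
from h import *
import numpy as np
r=monitor.get_obs()['eef_rot'];print('jaw deg',np.degrees(2*np.arctan2(r[1],r[0]))-90)
f=grab_frame('wrist')
for q,z in {'drawer_lip':.098,'chest_mouth':.11}.items():
    r=nets.spot_point(q,f); print(q,[(x['uv'],round(x['p'],2),plane(f,x['uv'],z).round(4)) for x in r[:2]])
E
```

```text
27.1 [0.5353 0.1087 0.1128] [-0.61  0.1  -0.03] [ 0.021 -0.08   0.013] 0.0005641002662677308
jaw deg 4.218100581135559
drawer_lip [([243.9, 300.9], 0.55, array([0.5332, 0.0436, 0.098 ]))]
chest_mouth []
```

View pics/p_wrist.png

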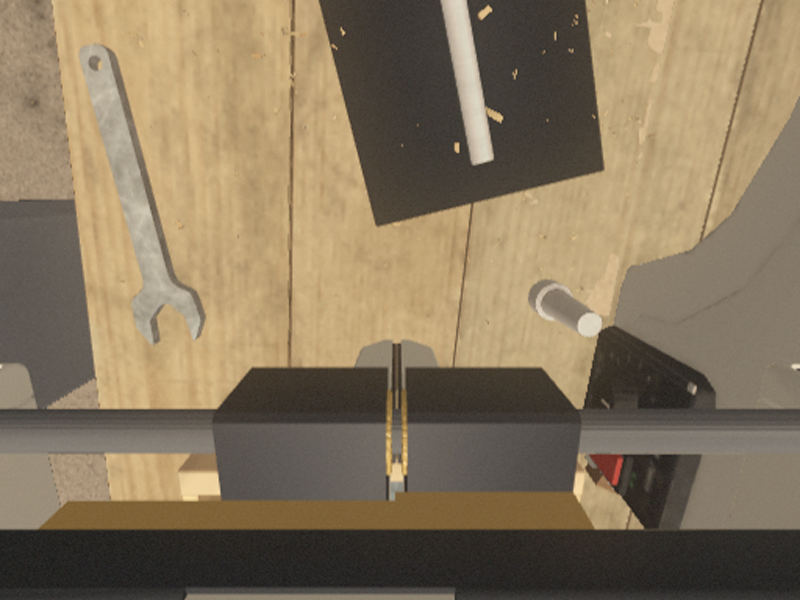

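View pics/p_scene.png

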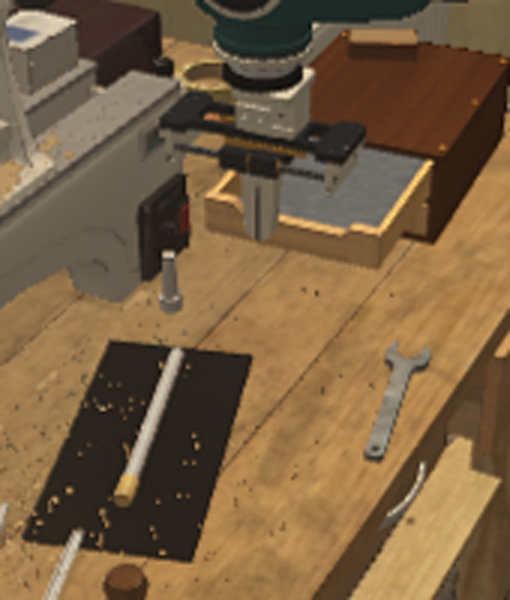

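View pics/p_top.png

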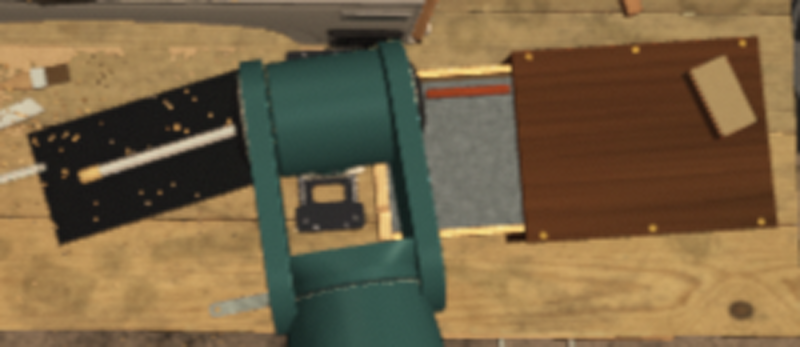

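Emit:
arm_command([
  [0, 0, -0.05],
  [0, 0, -0.1],
  [0, 0, -0.15],
  [0, 0, -0.185],
  [0, -0.05, -0.185],
  [0.005, -0.1, -0.185],
  [0.01, -0.15, -0.185],
  [0.015, -0.2, -0.185],
  [0.02, -0.25, -0.185],
  [0.02, -0.3, -0.185],
], grip=[1, 1, 1, 1, 1, 1, 1, 1, 1, 1], spin=[0, 0, 0, 0, 0, 0, 0, 0, 0, 0])

```text
t: 28.65
tcp_pos: [0.5395, 0.0476, 0.0758]
eef_rot: [2.139, 2.301, 0.001]
ft_force: [2.3, 3.0, 0.9]
width: 0.0002
```

```bash
python3 look.py q scene,200,90,340,195
```

```text
28.65 [0.5395 0.0476 0.0758] [2.33 2.98 0.9 ] [ 0.344 -0.33   0.037] 0.00019864338633306968
```

View pics/q_scene.png

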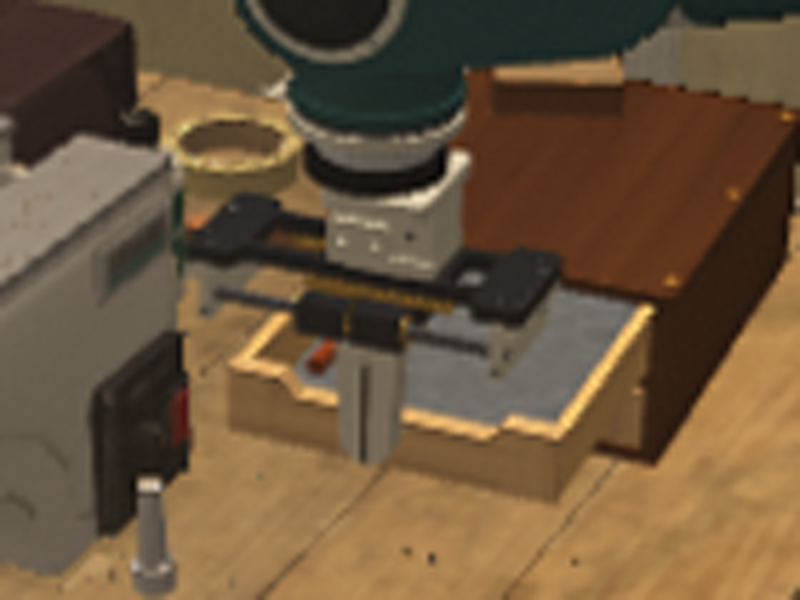

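Emit:
arm_command([
  [0.005, -0.06, 0],
  [0.01, -0.12, 0],
  [0.015, -0.19, 0],
  [0.02, -0.26, 0],
  [0.025, -0.33, 0],
  [0.03, -0.4, 0],
  [0.035, -0.47, 0],
  [0.04, -0.54, 0],
  [0.045, -0.6, 0],
  [0.05, -0.65, 0],
], grip=[1, 1, 1, 1, 1, 1, 1, 1, 1, 1], spin=[0, 0, 0, 0, 0, 0, 0, 0, 0, 0])

```text
t: 29.95
tcp_pos: [0.5491, -0.0826, 0.0756]
eef_rot: [-2.139, -2.301, 0.0]
ft_force: [-1.8, 1.4, -0.1]
width: 0.0005
```

```bash
python3 look.py r scene,200,90,340,195 top,240,130,440,260
```

```text
29.95 [ 0.5491 -0.0826  0.0756] [-1.82  1.44 -0.09] [0.319 0.258 0.023] 0.0004933461884179172
```

View pics/r_scene.png

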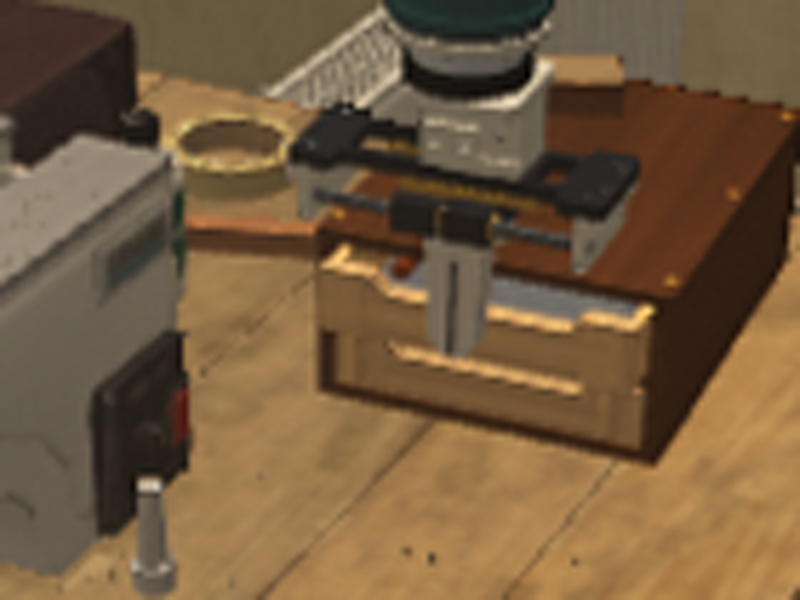

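Emit:
arm_command([
  [0, -0.02, 0],
  [0, -0.04, 0],
  [0.005, -0.05, 0],
  [0.005, -0.06, 0],
  [0.005, -0.07, 0],
  [0.005, -0.08, 0],
  [0.005, -0.085, 0],
  [0.005, -0.09, 0],
  [0.005, -0.095, 0],
  [0.005, -0.1, 0],
], grip=[1, 1, 1, 1, 1, 1, 1, 1, 1, 1], spin=[0, 0, 0, 0, 0, 0, 0, 0, 0, 0])

```text
t: 31.3
tcp_pos: [0.5503, -0.1019, 0.0757]
eef_rot: [2.138, 2.301, 0.0]
ft_force: [1.2, 1.7, -0.3]
width: 0.0005
```

```bash
python3 look.py s scene,230,100,330,175
```

```text
31.3 [ 0.5503 -0.1019  0.0757] [ 1.2   1.7  -0.28] [ 0.35  -0.389  0.054] 0.0005133079369492457
```

View pics/s_scene.png

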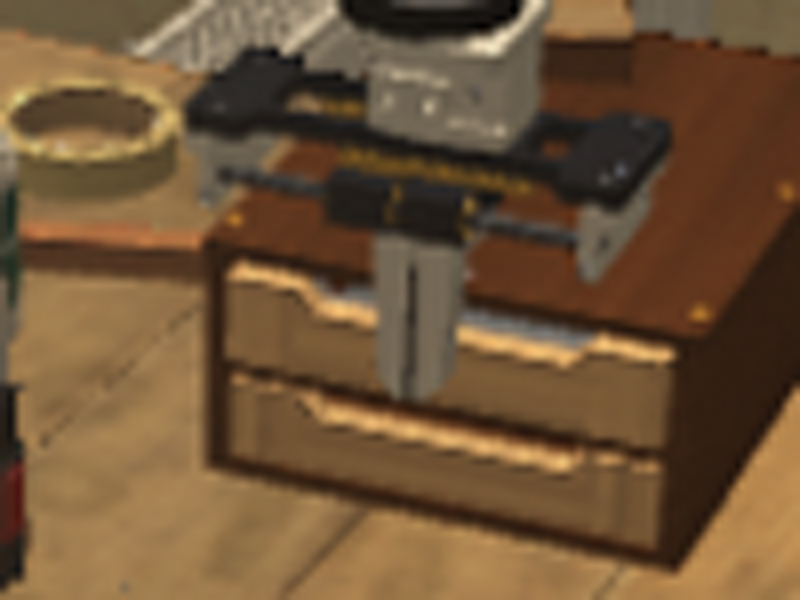

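Nearly shut; going on in 1 mm steps, watching the force.

Emit:
arm_command([
  [0, -0.003, 0],
  [0, -0.006, 0],
  [0, -0.009, 0],
  [0, -0.012, 0],
  [0, -0.015, 0],
  [0, -0.018, 0],
  [0, -0.021, 0],
  [0, -0.024, 0],
  [0, -0.024, 0],
  [0, -0.024, 0],
], grip=[1, 1, 1, 1, 1, 1, 1, 1, 1, 1], spin=[0, 0, 0, 0, 0, 0, 0, 0, 0, 0])

```text
t: 32.6
tcp_pos: [0.5501, -0.1067, 0.0756]
eef_rot: [-2.139, -2.301, 0.0]
ft_force: [0.9, 1.2, -0.2]
width: 0.0002
```

Emit:
arm_command([
  [0, -0.002, 0],
  [0, -0.004, 0],
  [0, -0.006, 0],
  [0, -0.008, 0],
  [0, -0.01, 0],
  [0, -0.01, 0],
  [0, -0.01, 0],
  [0, -0.01, 0],
  [0, -0.01, 0],
  [0, -0.01, 0],
], grip=[1, 1, 1, 1, 1, 1, 1, 1, 1, 1], spin=[0, 0, 0, 0, 0, 0, 0, 0, 0, 0])

```text
t: 33.85
tcp_pos: [0.5501, -0.1068, 0.0756]
eef_rot: [-2.136, -2.3, -0.003]
ft_force: [-1.5, 19.1, 3.6]
width: 0.0003
```

```bash
python3 look.py u scene,230,100,330,175
```

```text
33.85 [ 0.5501 -0.1068  0.0756] [-1.47 19.08  3.58] [ 2.594  0.088 -0.   ] 0.0002771611204423883
```

View pics/u_scene.png

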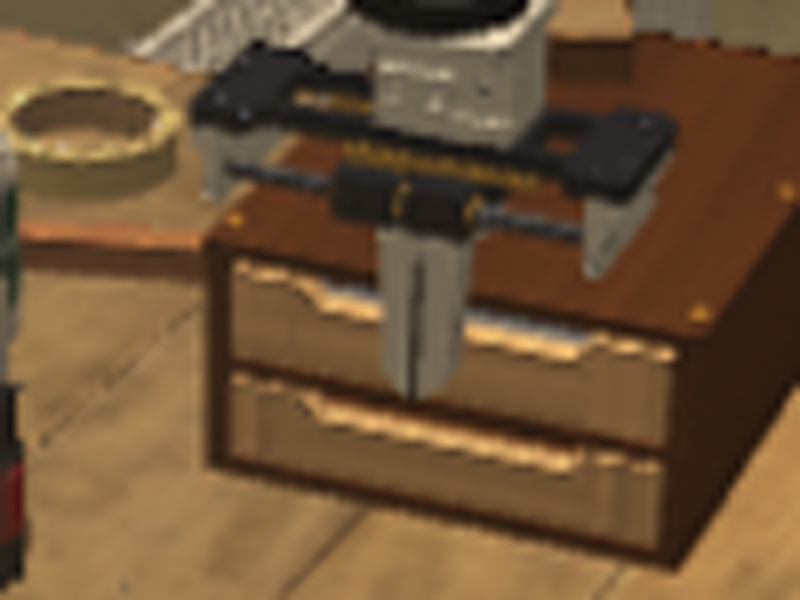

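Emit:
arm_command([
  [0, 0.02, 0],
  [0, 0.06, 0],
  [0, 0.14, 0],
  [-0.01, 0.24, 0.02],
  [-0.02, 0.36, 0.08],
  [-0.03, 0.46, 0.16],
  [-0.03, 0.52, 0.25],
  [-0.03, 0.55, 0.35],
  [-0.03, 0.55, 0.45],
  [-0.03, 0.55, 0.5],
], grip=[1, 1, 1, 1, 1, 1, 1, 1, 1, 1], spin=[0, 0, 0, 0, 0, 0, 0, 0, 0, 0])

```text
t: 35.15
tcp_pos: [0.5447, 0.0009, 0.1774]
eef_rot: [2.138, 2.3, 0.001]
ft_force: [0.8, 0.1, 0.2]
width: 0.0005
```

```bash
python3 look.py v scene,230,100,330,175 wrist top,300,130,440,235
```

```text
35.15 [0.5447 0.0009 0.1774] [0.76 0.14 0.25] [ 0.015 -0.12   0.035] 0.0005299083069528857
```

View pics/v_scene.png

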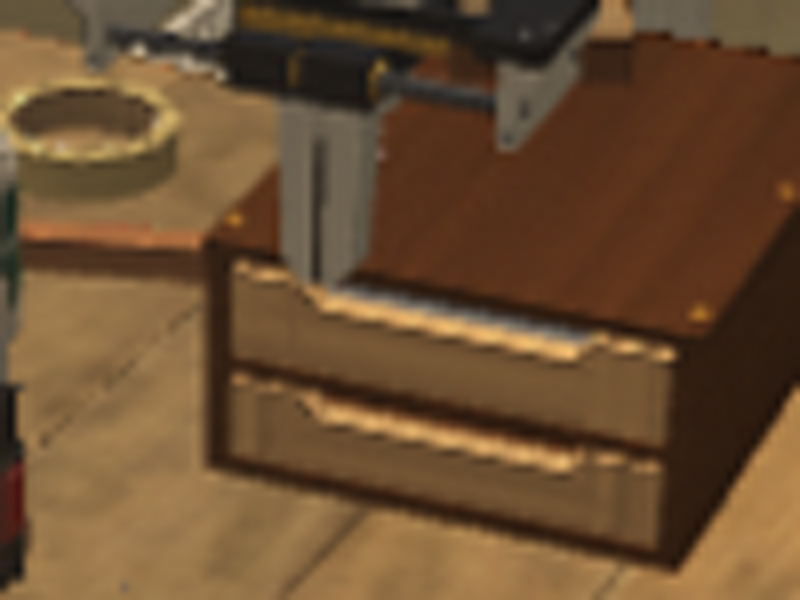

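View pics/v_top.png

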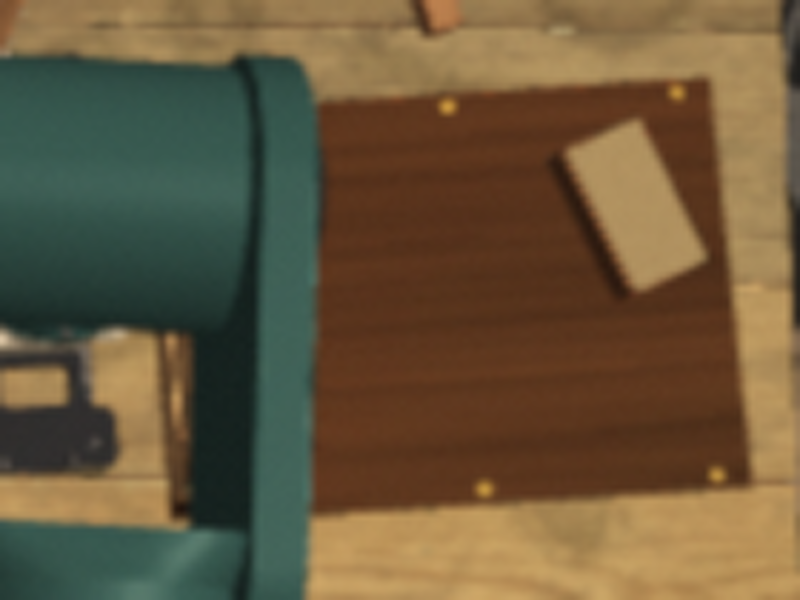

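Emit:
arm_command([
  [0, 0, 0.06],
  [0, -0.08, 0.12],
  [0.01, -0.2, 0.18],
  [0.02, -0.34, 0.2],
  [0.03, -0.48, 0.2],
  [0.04, -0.62, 0.2],
  [0.05, -0.74, 0.2],
  [0.05, -0.8, 0.2],
  [0.05, -0.8, 0.2],
  [0.05, -0.8, 0.2],
], grip=[1, 1, 1, 1, 1, 1, 1, 1, 1, 1], spin=[0, 0, 0, 0, 0, 0, 0, 0, 0, 0])

```text
t: 36.55
tcp_pos: [0.5542, -0.1582, 0.2158]
eef_rot: [-2.138, -2.302, -0.0]
ft_force: [-0.3, -0.1, -0.5]
width: 0.0005
```

Run:
```python
from station import grab_frame,nets,monitor
import cv2,numpy as np
from h import *
o=monitor.get_obs();print(o['t'],o['tcp_pos'])
f=grab_frame('wrist');im=f['img'];print(f['extrinsics'].round(3))
np.save('wz.npy',f,allow_pickle=True)
cv2.imwrite('pics/w_full.png',cv2.resize(im,(800,600)))
cv2.imwrite('pics/w_z.png',cv2.resize(im[100:220,150:350],None,fx=4,fy=4,interpolation=cv2.INTER_CUBIC))
for q,z in {'drawer_lip':.098,'chest_mouth':.11}.items():
    r=nets.spot_point(q,f); print(q,[(x['uv'],round(x['p'],2),plane(f,x['uv'],z).round(4)) for x in r[:2]])
```

```text
36.55 [ 0.55419532 -0.15817391  0.21577601]
[[ 0.997 -0.071 -0.019  0.549]
 [ 0.073  0.965  0.251 -0.088]
 [ 0.001 -0.252  0.968  0.381]
 [ 0.     0.     0.     1.   ]]
drawer_lip [([248.3, 155.2], 0.88, array([ 0.5464, -0.1211,  0.098 ]))]
chest_mouth [([248.8, 151.1], 0.81, array([ 0.5468, -0.1155,  0.11  ])), ([247.9, 155.2], 0.74, array([ 0.5462, -0.1197,  0.11  ]))]
```

View pics/w_full.png

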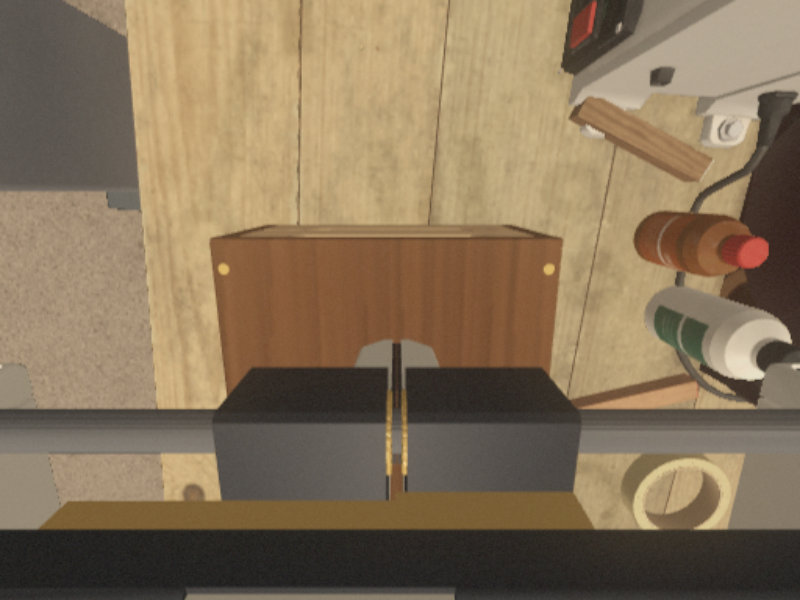

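View pics/w_z.png

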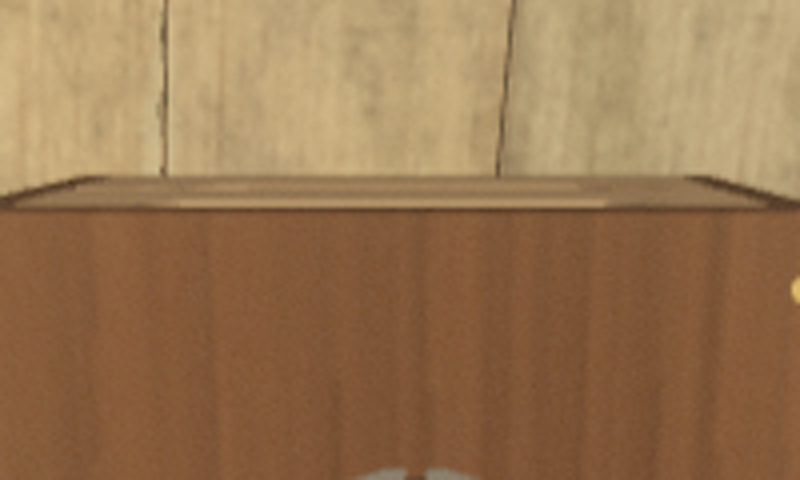

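Run:
```python
import numpy as np
from h import *
f=np.load('wz.npy',allow_pickle=True).item()
im=f['img']
print('rows 140-156 at cols 235,250,262 (bgr mean of 11 cols)')
for r in range(141,157): print(r,im[r,225:236].mean(0).astype(int),im[r,245:262].mean(0).astype(int), im[r,172:178].mean(0).astype(int))
c=249
for z in(.12,.11,.098,0):
    print(z,[ (r,round(plane(f,(c,r),z)[1]*1000,1)) for r in np.arange(143,154,1)])
for d in(0,.001,.002,.004):
    # face plane point y
    y0=plane(f,(c,152.2),.12)[1]
    print('d',d,'lip outer row',proj(f,(.546,y0+d,.098))[1].round(2),'bottom face row',proj(f,(.546,y0,0))[1].round(2),'board low',proj(f,(.546,y0,.11))[1].round(2))
```

```text
rows 140-156 at cols 235,250,262 (bgr mean of 11 cols)
141 [124 170 196] [119 165 190] [121 170 199]
142 [123 170 196] [121 167 192] [121 169 199]
143 [111 155 182] [109 154 179] [101 146 174]
144 [ 87 122 151] [ 85 122 148] [ 64  92 120]
145 [ 85 120 151] [ 85 121 151] [ 68  98 126]
146 [ 92 130 161] [ 91 130 161] [ 81 115 146]
147 [ 87 123 153] [ 86 123 153] [ 86 123 155]
148 [ 82 115 143] [ 81 115 143] [ 83 116 146]
149 [ 88 124 154] [ 88 124 154] [ 84 119 148]
150 [105 146 177] [103 145 177] [ 82 116 147]
151 [ 94 133 164] [ 93 132 162] [ 67  98 128]
152 [ 46  69 100] [44 67 97] [ 47  72 105]
153 [ 54  82 120] [ 52  81 117] [ 57  88 127]
154 [ 57  89 130] [ 56  87 127] [ 64  98 140]
155 [ 58  90 131] [ 57  89 129] [ 62  98 139]
156 [ 58  91 131] [ 57  89 129] [ 62  96 139]
0.12 [(np.int64(143), np.float64(-106.7)), (np.int64(144), np.float64(-107.7)), (np.int64(145), np.float64(-108.6)), (np.int64(146), np.float64(-109.6)), (np.int64(147), np.float64(-110.5)), (np.int64(148), np.float64(-111.5)), (np.int64(149), np.float64(-112.4)), (np.int64(150), np.float64(-113.4)), (np.int64(
[... 908 characters left out ...]
p.float64(-118.7))]
0 [(np.int64(143), np.float64(-115.5)), (np.int64(144), np.float64(-116.9)), (np.int64(145), np.float64(-118.3)), (np.int64(146), np.float64(-119.7)), (np.int64(147), np.float64(-121.1)), (np.int64(148), np.float64(-122.5)), (np.int64(149), np.float64(-123.9)), (np.int64(150), np.float64(-125.3)), (np.int64(151), np.float64(-126.7)), (np.int64(152), np.float64(-128.1)), (np.int64(153), np.float64(-129.5))]
d 0 lip outer row 149.9 bottom face row 143.09 board low 151.06
d 0.001 lip outer row 148.95 bottom face row 143.09 board low 151.06
d 0.002 lip outer row 147.99 bottom face row 143.09 board low 151.06
d 0.004 lip outer row 146.08 bottom face row 143.09 board low 151.06
```

Run:
```python
from station import grab_frame,nets,monitor
import cv2,numpy as np
from h import *
for n,(a,b,c,d) in {'scene':(130,110,350,330),'top':(100,130,300,260)}.items():
    f=grab_frame(n);im=f['img'][b:d,a:c];s=min(800/(c-a),600/(d-b))
    cv2.imwrite(f'pics/z_{n}.png',cv2.resize(im,None,fx=s,fy=s,interpolation=cv2.INTER_CUBIC))
    for q,z in (('knockout_bar',.0125),('mat',.004)):
        for m in nets.masks_of(q,f)[:1]:
            P=np.array([plane(f,u,z)[:2] for u in np.argwhere(m['region'])[:,::-1]],np.float32)
            print(n,q,m['p'],cv2.minAreaRect(P))
    for q in('lathe_spanner','drive_centre','bottle_stopper','glue_brush'):
        r=nets.spot_point(q,f); print(q,[(round(x['p'],2),plane(f,x['uv'],0).round(3)[:2]) for x in r[:1]])
print(monitor.get_obs()['t'])
```

```text
scene knockout_bar 0.85 ((0.5491502285003662, 0.306205689907074), (0.01843157783150673, 0.23671916127204895), 18.269054412841797)
scene mat 0.73 ((0.5427268147468567, 0.32475215196609497), (0.15075133740901947, 0.3051256835460663), 18.353227615356445)
lathe_spanner [(0.66, array([0.372, 0.148]))]
drive_centre [(0.69, array([0.633, 0.107]))]
bottle_stopper [(0.73, array([0.428, 0.537]))]
glue_brush [(0.74, array([0.624, 0.514]))]
top knockout_bar 0.72 ((0.5649921894073486, -0.24641451239585876), (0.24675476551055908, 0.26837754249572754), 3.182636260986328)
top mat 0.98 ((0.5447419285774231, 0.32171326875686646), (0.15422740578651428, 0.3022468090057373), 18.33811378479004)
lathe_spanner [(0.6, array([0.352, 0.155]))]
drive_centre [(0.52, array([0.645, 0.118]))]
bottle_stopper [(0.45, array([0.434, 0.544]))]
glue_brush [(0.59, array([0.642, 0.51 ]))]
37.4
```

View pics/z_scene.png

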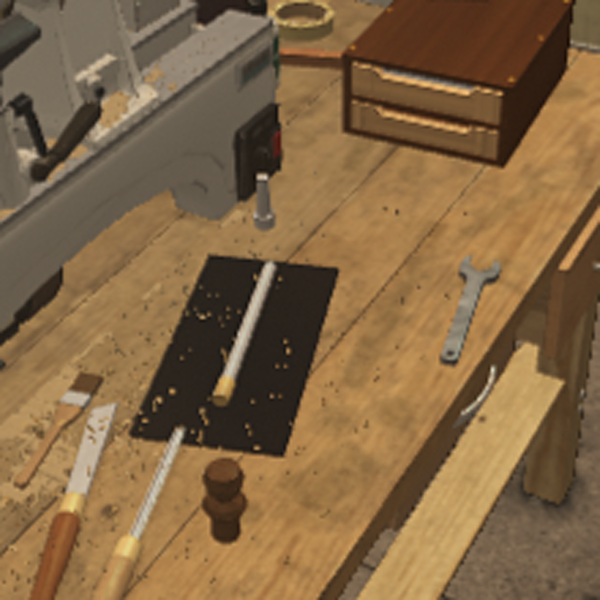

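View pics/z_top.png

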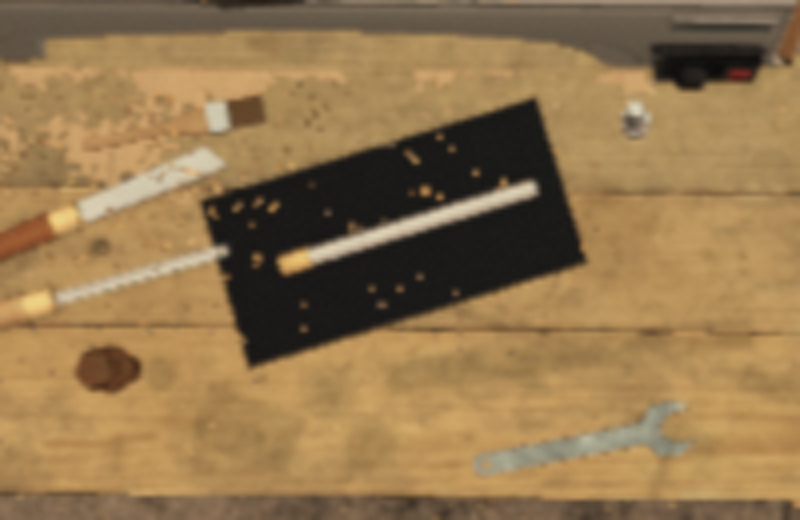

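```bash
python3 -c "
from station import job,monitor
o=monitor.get_obs();print(o['t'],o['ft_force'].round(1),abs(o['dq']).max());print(job.sign_off())"
```

```text
37.4 [ 0.1 -0.5 -0.5] 0.0015174422694897891
the job is handed in; nothing more can be done
None
```

The bar is on the mat, the upper drawer is shut, and I handed the job in at 37.4 s with the robot touching nothing.

**Lifting and drawing out:** I gripped the bar about 23 mm behind its front end and lifted it until the lower edge of the chest's top tipped it in the grip. That contact was light, about 2 N. I then drew the bar out endwise over the drawer front.

**Laying down:** I set it rear end first on the mat and released it only after the mat pushed back, at about 7 N.

**Closing the drawer:** I pushed on its front with shut fingers up to a firm stop at about 19 N.

**Last checks:**
- **Bar:** it lies flat, parallel to the mat within about 0.1°, and at least 20 mm inside every edge.
- **Drawer:** seen from above with the wrist camera, the front is flush with the chest to about 0.5 mm.
- **Other things:** they look unmoved in the pictures, and the arm never touched them. Their network positions scatter by up to about 20 mm between pictures, so the pictures are the better evidence.

**Disagreements:**
- The first scene-image estimate of the bar's tilt read too low against the geometry of the chest's top.
- The network's bar mask in the last top picture was wrong, marking the chest. I went by the scene mask and the picture instead.

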